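# Set a display board for trimming

### The job

Get the white display board ready for its cut on the little trimmer: using only fingertips, push it flat over the bed, without picking it up, until its far side lies snug and square along the fence and its right-hand end sticks out past the steel cutting edge as far as the pencilled trim line, 20 mm from that end, with the sprung rail still up. Then push the rail's black front pad down until the rail pins the board to the bed, and finish while still holding it down. Leave the stapler, the tape roll and the box cutter where they are.

Things in the scene. Friction and masses are not known exactly. Their poses are not given: they have to be found in the camera images.
- trimmer: grey rotary trimmer, fixed; bed 230 x 230 mm, top 22 mm above the counter. Origin: on the counter under the bed's centre; x away from the robot, y left, z up. Its right side, y = -115 mm, is the straight steel cutting edge; beyond is only the counter. Fence at the far end: aluminium bar 12 mm high above the bed, 24 mm deep, face at x = +75 mm, from y = -70 to +115 mm
- edge_corner (a point): point on the bed's top (22 mm above the counter) where the line of the fence's face meets the cutting edge; axes of the trimmer: fence face at x = 0 with the bed at x < 0, y to the left along the fence, cutting edge at y = 0 with the bed at y > 0
- board: stiff white board loose on the bed, 90 (x) x 130 (y) x 6 mm, 50 to 100 g; origin at the centre of its underside, x to its far side, y to its left-hand end, z up. A pencil line crosses its top 20 mm from its right-hand end (y = -45 mm). Set ready, its origin is 45 mm in front of the fence's face and 45 mm left of the cutting edge
- rail (a joint): hinge (rad) of the sprung aluminium rail, 205 long, 24 wide, 12 mm thick, above the bed 4 to 28 mm inside the cutting edge; hinged at its far end, behind the fence's line, a black cutter carriage parked there. 0.22 fully up (about its start; the board passes under), 0 level on the board, stop at -0.02. Its spring lifts: at the pad 2 N when up, 5 N when level; more pins the board
- rail_pad (a point): centre of the top of the black press pad, 34 (along the rail) x 28 mm, at the rail's near end, 193 mm from the hinge axis, which is 36 mm above the counter. It moves with the rail: about 90 mm above the counter when up, 48 mm when the rail is level on the board. x points along the rail to its far end
- stapler: red and black stapler 153 x 39 mm, 55 mm high, lying behind the trimmer on the right; origin at the centre of its underside; to be left alone
- tape_mask: roll of beige masking tape 100 mm across, 25 mm high, lying flat on the left; origin at the centre of its underside; to be left alone
- box_cutter: yellow box cutter 140 x 18 mm, 18 mm high, on the left between trimmer and tape; origin at the centre of its underside; to be left alone
- post_foot (a point): foot of the tall square steel post on the left, on the counter, on the post's axis; the post is 40 x 40 mm and rises over 2 m, with a flat foot plate about 80 mm square; fixed: keep the arm clear of it
- bin_packs: fixed perforated steel bin full of upright paper packs on the right of the trimmer, 247 (x) x 360 (y) mm, walls 180 mm high, the packs up to 226 mm; origin at the centre of its underside (left wall at y = +180 mm); keep clear of it

How it is judged:
By the outcome, as a careful person would: the job done as asked, in the order asked, and still so for the second after the job is handed in, while the arm keeps its last pose, push and grip.
It also fails if it takes over 58 s, if anything falls off the work surface, if the arm or the gripper's body presses on something with over 40 N, if the wrist force passes 120 N, or if a joint passes its speed limit or range.

### The arm

A 7-joint arm with a two-finger parallel gripper is mounted at the origin on a cart in front of the work surface, level with it; the furniture and walls round the work are solid. World frame = base frame: x ahead of the robot, y to its left, z up, the work surface at z = 0. Lengths are in m, angles in rad, forces in N, time in s.
With the tool pointing down it reaches from about 0.425 to 0.875 m from the base axis. Payload 9.9 kg.
Tool frame: the origin (TCP) lies at the very end of the fingers, on their centre line; the grasp point (between the pads) lies 19 mm behind it; z points along the fingers, y is the direction in which the jaws open and shut (so a half turn about z gives the same grasp; the last joint's range is limited). The gripper opens to 85 mm and grips with 20 to 120 N. Pads are 22 mm wide; open, the fingers measure 114 mm over their backs; the gripper's body (76 mm by 85 mm) begins 54 mm behind the grasp point. The pads swing forward as they close: fully open they stand 13 mm farther back than shut.
Start: joints at [1.13, 0.576, 0.025, 1.437, -0.015, 1.129, -0.057], TCP at [0.236, -0.632, 0.205] pointing down, gripper open.
Joint ranges: [-2.76, 2.76], [-0.34, 2.15], [-1.52, 1.57], [0.19, 2.46], [-1.09, 4.23], [0.17, 1.99], [-2.82, 2.82]. Speed limits (rad/s): [2.22, 2.22, 3.01, 3.01, 3.14, 3.14, 3.14].

### API

Orientations are given as a unit quaternion [x, y, z, w].
In Python, from station import * gives the robot as it stands.
- The arm moves only by the tool servo_tool, never from a script. Its argument "commands" is a list of rows, each a list of 7 numbers: the shift along the tool's x, y, z in cm, then the turn, a rotation vector about the tool's x, y, z in rad, then the opening, from 0 (shut) to 1 (fully open). A call has 1 to 12 rows; each row is the pose to reach, as a shift and turn from the pose measured when the call began, along the tool's axes at that moment; what a row does not reach only later rows make up. A row lasts 1/10 s, in which the tool goes at most 50 mm and 8.59 degrees, less where a joint would pass 70% of its speed; a pose out of reach is approached as far as the arm can. A call with a gripper value outside its range is refused whole. The fingers move at their own pace and stop on an object; the grip force is fixed at half the most. Time passes only in rows, so rows that repeat a pose let the fingers close. It gives the time, the measured TCP pose, the force and the opening at its end, in the units of the state.
- get_obs(): the state, without advancing time (a new reading comes with each control period).
- read_camera(name): name is "scene" or "side" or "wrist"; returns a dict with "img" (400x640x3 uint8, red, green, blue), "range_z" (400x640 float32, m along the optical axis (not along the pixel's ray), 0 where there is no reading), "K" (3x3 intrinsics, pixels), "R" (3x3) and "t" (3): a world point X has camera coordinates R X + t. Camera axes: x right, y down, z forward; pixel columns grow to the right and rows downward; lengths in m; the calibration is good to about 2 mm. A picture is of the moment at which its call begins.
- finish_job(): hands the job in, once; it reports no verdict.
The state is a dict: "time": time; "qpos": joint angles; "dq": joint speeds; "tau": joint torques, N m; "ee_pos": TCP position; "tcp_rot": TCP orientation; "ft_force": force on the tool from outside, world axes, zero at the start; "wrist_torque": the same for the moment, N m; "opening": opening from 0.0 (shut) to 1.0 (fully open).
Only numpy, scipy, OpenCV 4.12 (cv2) and the standard library are available. Lean on these libraries where they do the work, as an engineer would, in place of code of your own. Each camera call takes 0.05 s, during which the arm holds its last target. There are 200 camera calls.

## Working session

There is one attempt and no reset: what is moved stays moved. The work goes in short steps, Python scripts to look and compute and a tool call to move; the robot and the scene stay as the last step left them, time stands still between calls to the robot, and variables do not carry over. Pictures are saved under pics/ and viewed, about 8 in all and at most 12, crops included, and the job is handed in when it is done.

Besides the shell and the picture viewer there is one more tool, called after "Call:" by a JSON object that holds its "name" and its "arguments". servo_tool: Moves the arm, as the interface text tells. Its arguments: {"type":"object","properties":{"commands":{"type":"array"}},"required":["commands"]}

```bash
mkdir -p pics; ls; cat > h.py <<'E'
from station import *
import numpy as np, cv2
def snap(n,f,crop=None,s=1):
    c=read_camera(n); im=c["img"]
    np.savez("pics/"+f+".npz",**c)
    save(c,f,crop,s); return c
def save(c,f,crop=None,s=1):
    im=c["img"]
    if crop: x0,y0,x1,y1=crop; im=im[y0:y1,x0:x1]
    im=cv2.resize(im,None,fx=s,fy=s,interpolation=cv2.INTER_CUBIC)
    cv2.imwrite("pics/"+f+".png",im[:,:,::-1])
def ray(c,u,v,z):
    d=c["R"].T@np.linalg.inv(c["K"])@[u,v,1]; o=-c["R"].T@c["t"]
    return o+d*(z-o[2])/d[2]
def pt(c,u,v):
    return c["R"].T@(np.linalg.inv(c["K"])@[u,v,1]*c["range_z"][int(v),int(u)]-c["t"])
def proj(c,X):
    p=c["K"]@(c["R"]@np.asarray(X)+c["t"]); return p[:2]/p[2]
E
python3 - <<'E'
from h import *
for n in ("scene","side","wrist"):
    c=snap(n,n+"0"); print(n,-c["R"].T@c["t"],c["R"][2])
a=[cv2.imread(f"pics/{n}0.png") for n in("scene","side")]
print(get_obs())
E
```

```text
pics
scene [-0.31183689  0.81713393  0.84960384] [ 0.65231366 -0.537488   -0.53440952]
side [ 1.27912115 -0.20497385  1.46027766] [-0.4300129   0.17397003 -0.88590256]
wrist [ 0.30568763 -0.60477566  0.37287537] [-0.27795248 -0.10256589 -0.95510348]
{'time': 0.15, 'qpos': array([ 1.13022776,  0.57636991,  0.02482259,  1.43771582, -0.01497314,
        1.12899612, -0.05649306]), 'dq': array([-0.00037691, -0.00126929,  0.00039952, -0.00065805, -0.00116589,
       -0.00093316,  0.00143536]), 'tau': array([ 2.73642465e-03, -7.66270781e+01,  2.25310341e+00, -2.86180222e+01,
        1.56570738e-02,  9.92500718e-03,  5.55533006e-05]), 'ee_pos': array([ 0.23562453, -0.63213495,  0.20441906]), 'tcp_rot': array([ 9.84124967e-01,  1.77475700e-01, -1.51838239e-04, -6.34588302e-04]), 'ft_force': array([ 0.37352866, -0.1446273 , -0.46807397]), 'wrist_torque': array([-0.04045887, -0.04372762, -0.03386232]), 'opening': 0.9996048586803965}
```

View pics/scene0.png

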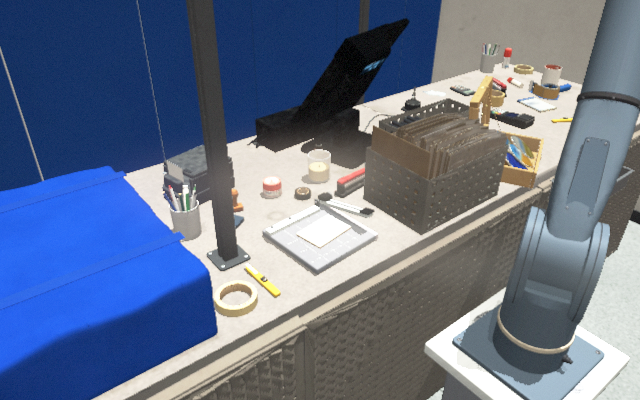

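View pics/side0.png

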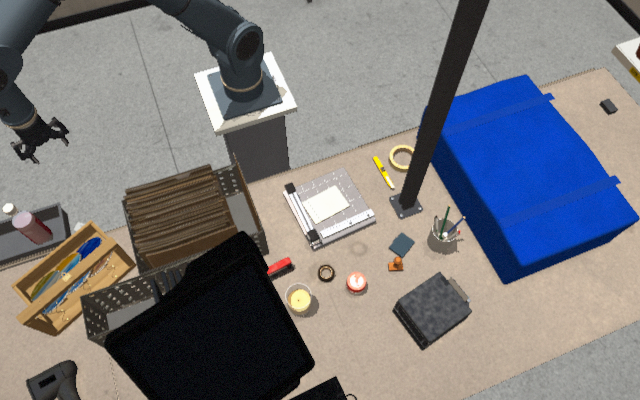

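Scene: trimmer at about (320,235), bin to its right, post to its left. Side: trimmer at about (330,208), rail along its left, tape at (402,157). Next I enlarge both.

```bash
python3 - <<'E'
from h import *
c=np.load("pics/side0.npz"); save(c,"sidec",(265,135,425,255),5)
d=np.load("pics/scene0.npz"); save(d,"scenec",(255,160,385,275),6)
for uv in [(330,208),(325,205),(402,205),(230,170),(380,170)]: print(uv,pt(c,*uv))
E
```

```text
(330, 208) [0.60457573 0.1042918  0.02465378]
(325, 205) [0.58765228 0.09351215 0.02343074]
(402, 205) [0.68320735 0.32705762 0.02772399]
(230, 170) [ 0.43227108 -0.16145148  0.16088182]
(380, 170) [0.52665844 0.32254471 0.01275885]
```

View pics/sidec.png

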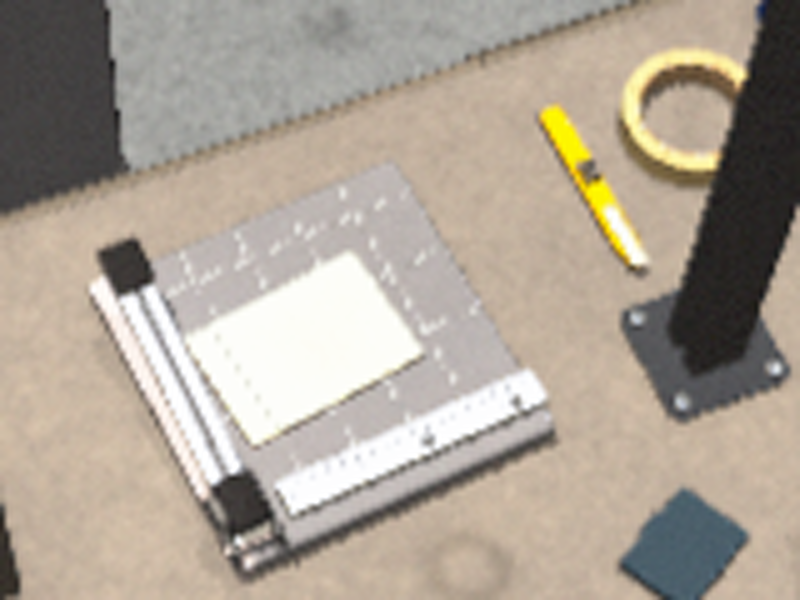

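View pics/scenec.png

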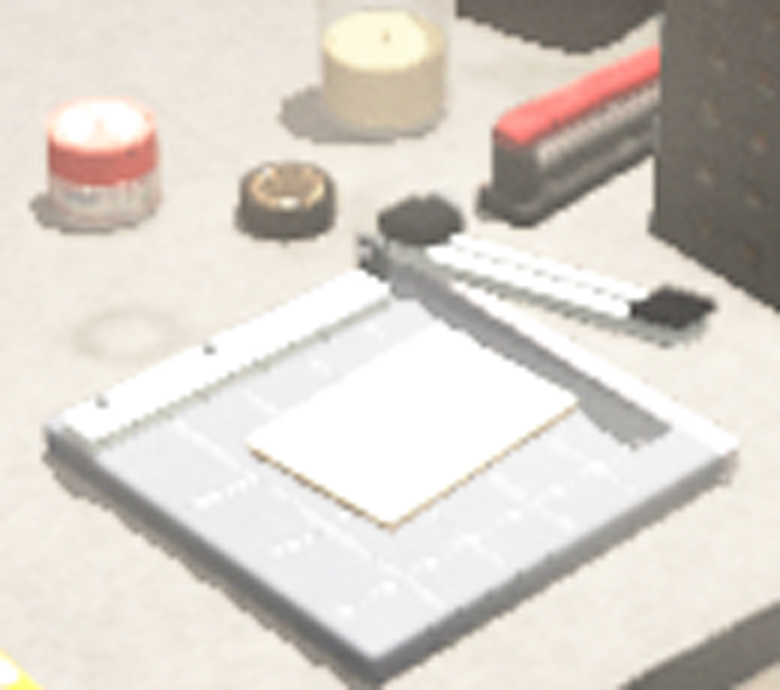

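```bash
python3 - <<'E'
from h import *
c=np.load("pics/side0.npz"); d=np.load("pics/scene0.npz")
S=lambda u,v:(265+(u+.5)/5-.5,135+(v+.5)/5-.5)
T=lambda u,v:(255+(u+.5)/6-.5,160+(v+.5)/6-.5)
A={}
for n,s,t,z in [("bedNL",(390,165),(375,655),.022),("bedNR",(92,285),(738,440),.022),("bedFL",(553,425),(50,430),.022),("bedFR",(240,570),None,.022),
 ("bNL",(355,250),(390,524),.028),("bFL",(423,352),(248,442),.028),("bFR",(258,445),(435,330),.028),("bNR",(188,335),(577,402),.028),
 ("fenceFaceL",(547,402),None,.034),("pencilF",(268,437),None,.028),("pencilN",(212,325),None,.028),("fenceNearR",(290,515),None,.034),
 ("padcorNL",(135,238),None,.09),("padNR",(100,250),None,.09),("padFR",(122,292),None,.09),("padFL",(155,278),None,.09),
 ("cutA",(545,108),None,.01),("cutB",(645,268),None,.01),("postfoot",(705,355),None,0)]:
    print(n,*[np.round(ray(k,*f(*p),z),4)[:2] for k,f,p in((c,S,s),(d,T,t)) if p])
# depth: bin top extents
P=[]
v,u=np.mgrid[0:400,0:640]; 
for k in(c,d):
    z=k["range_z"]; X=np.stack([u,v,np.ones_like(u)],-1)@np.linalg.inv(k["K"]).T*z[...,None]
    X=(X-k["t"])@k["R"]; m=(z>0)&(X[...,0]>.3)&(X[...,0]<.75)&(X[...,1]<.02)&(X[...,1]>-.5)&(X[...,2]>.1)
    Q=X[m]; print(np.percentile(Q,[1,50,99],0).round(3), Q[Q[:,1].argsort()[-30:]].mean(0))
    m=(z>0)&(X[...,2]>.2)&(X[...,2]<.7)&(X[...,1]>.2)&(X[...,1]<.6)&(X[...,0]>.4)&(X[...,0]<.9);print("post",np.percentile(X[m],[1,50,99],0).round(3))
E
```

```text
bedNL [0.4753 0.2042] [0.471  0.2074]
bedNR [ 0.4883 -0.0174] [ 0.4903 -0.0207]
bedFL [0.6967 0.2248] [0.691  0.2278]
bedFR [ 7.159e-01 -6.000e-04]
bNL [0.5315 0.1545] [0.5322 0.1517]
bFL [0.6192 0.1662] [0.6206 0.1654]
bFR [0.6419 0.0409] [0.6407 0.0394]
bNR [0.5504 0.0277] [0.5528 0.0244]
fenceFaceL [0.6851 0.2246]
pencilF [0.639 0.049]
pencilN [0.5493 0.045 ]
fenceNearR [0.6975 0.0407]
padcorNL [0.5034 0.0111]
padNR [ 0.5034 -0.0128]
padFR [ 0.5375 -0.0103]
padFL [0.5357 0.0127]
cutA [0.4656 0.3267]
cutB [0.6077 0.3357]
postfoot [0.6782 0.3475]
[[ 0.427 -0.491  0.109]
 [ 0.58  -0.35   0.223]
 [ 0.724 -0.138  0.243]] [ 0.55787553 -0.13257009  0.17618312]
post [[0.57  0.326 0.201]
 [0.692 0.334 0.508]
 [0.696 0.569 0.697]]
[[ 0.422 -0.471  0.103]
 [ 0.484 -0.223  0.199]
 [ 0.671 -0.128  0.255]] [ 0.54555699 -0.12537954  0.13540445]
post [[0.557 0.331 0.201]
 [0.653 0.362 0.439]
 [0.893 0.59  0.647]]
```

Bed corners average to the trimmer's centre, near (0.593, 0.103) with yaw about 4.8°. Board centre is about (0.586, 0.096), yaw about 8.9°. All sizes agree within a few mm. First move: up and over the bin.

```bash
cat >> h.py <<'E'
from scipy.spatial.transform import Rotation as Ro
O=np.array([.593,.103,0]); YAW=.084
def T2W(p): # trimmer mm -> world m
    c,s=np.cos(YAW),np.sin(YAW); p=np.asarray(p)/1000
    return O+np.array([c*p[0]-s*p[1],s*p[0]+c*p[1],p[2]])
def W2T(X):
    c,s=np.cos(YAW),np.sin(YAW); d=np.asarray(X)-O
    return np.array([c*d[0]+s*d[1],-s*d[0]+c*d[1],d[2]])*1000
def row(X,yaw,pr=True):
    o=get_obs(); R=Ro.from_quat(o["tcp_rot"]); c,s=np.cos(yaw),np.sin(yaw)
    Rt=Ro.from_matrix(np.array([[c,s,0],[s,-c,0],[0,0,-1]]))
    r=np.r_[R.inv().apply(np.asarray(X)-o["ee_pos"])*100,(R.inv()*Rt).as_rotvec()].round(3)
    print(r.tolist()); return r
def st():
    o=get_obs(); R=Ro.from_quat(o["tcp_rot"]).as_matrix()
    print("t",round(o["time"],2),"trim",W2T(o["ee_pos"]).round(1),"yaw-T",round(np.arctan2(R[1,0],R[0,0])-YAW,4),"tilt",R[2].round(4),"F",o["ft_force"].round(1),"op",round(o["opening"],2))
E
python3 - <<'E'
from h import *
row((.42,-.25,.35),.2); row(T2W((-95,0,250)),YAW); st()
E
```

```text
[30.624, -29.385, -14.522, -0.001, 0.0, 0.157]
[50.017, -58.965, -4.485, -0.001, 0.0, 0.273]
t 0.15 trim [-417.8 -702.6  204.4] yaw-T 0.2728 tilt [-1.0e-04 -1.3e-03 -1.0e+00] F [ 0.4 -0.1 -0.5] op 1.0
```

Call:
{"name": "servo_tool", "arguments": {"commands": [[0,0,-10,0,0,0,1],[0,0,-15,0,0,0,1],[0,0,-15,0,0,0,1],[30.6,-29.4,-15,0,0,0.16,1],[30.6,-29.4,-15,0,0,0.16,1],[30.6,-29.4,-15,0,0,0.16,1],[30.6,-29.4,-15,0,0,0.16,1],[30.6,-29.4,-15,0,0,0.16,1],[30.6,-29.4,-15,0,0,0.16,1],[30.6,-29.4,-15,0,0,0.16,1],[30.6,-29.4,-15,0,0,0.16,1],[30.6,-29.4,-15,0,0,0.16,1]]}}

```text
time: 1.35
ee_pos: [0.4214, -0.2453, 0.3549]
tcp_rot: [0.995, 0.101, 0.0, -0.001]
ft_force: [-0.2, -0.9, 0.8]
opening: 0.999
```

```bash
python3 - <<'E'
from h import *
st(); row(T2W((-95,0,250)),YAW)
E
```

```text
t 1.35 trim [-200.2 -332.7  354.9] yaw-T 0.118 tilt [ 8.0e-04 -2.4e-03 -1.0e+00] F [-0.2 -0.9  0.8] op 1.0
[14.354, -31.772, 10.581, -0.002, -0.001, 0.118]
```

Call:
{"name": "servo_tool", "arguments": {"commands": [[14.4,-31.8,0,0,0,0.12,1],[14.4,-31.8,0,0,0,0.12,1],[14.4,-31.8,0,0,0,0.12,1],[14.4,-31.8,0,0,0,0.12,1],[14.4,-31.8,0,0,0,0.12,1],[14.4,-31.8,0,0,0,0.12,1],[14.4,-31.8,0,0,0,0.12,1],[14.4,-31.8,6,0,0,0.12,1],[14.4,-31.8,10.6,0,0,0.12,1],[14.4,-31.8,10.6,0,0,0.12,1],[14.4,-31.8,10.6,0,0,0.12,1]]}}

```text
time: 2.45
ee_pos: [0.4983, 0.095, 0.2497]
tcp_rot: [0.999, 0.041, -0.001, -0.001]
ft_force: [0.1, -0.4, 1.1]
opening: 1.0
```

```bash
python3 - <<'E'
from h import *
st(); c=snap("wrist","w1")
# overlay model outline
im=cv2.resize(c["img"],None,fx=1.25,fy=1.25)
def L(P,col):
    q=np.array([proj(c,T2W(p))*1.25 for p in P],int); cv2.polylines(im,[q],True,col,1)
L([(-115,-115,22),(115,-115,22),(115,115,22),(-115,115,22)],(255,0,0)); L([(75,-70,34),(75,115,34),(75,115,22),(75,-70,22)],(0,200,0))
cv2.imwrite("pics/w1o.png",im[:,:,::-1])
E
```

```text
t 2.45 trim [-95.   -0.  249.7] yaw-T -0.0022 tilt [-0.0019 -0.0021 -1.    ] F [ 0.1 -0.4  1.1] op 1.0
```

View pics/w1o.png

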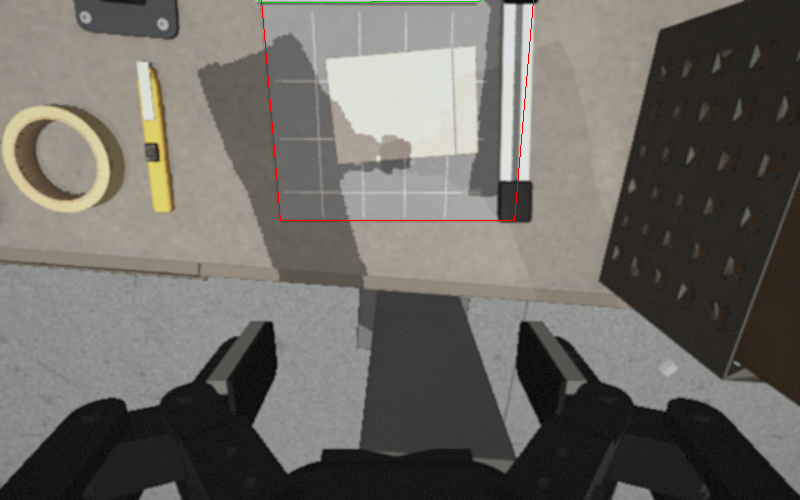

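The overlay of the fitted trimmer matches the picture (near edge at row 220, cutting edge at columns 515–533). The board's corners are at about (337,164), (327,60), (475,46) and (478,153).

```bash
python3 - <<'E'
from h import *
c=np.load("pics/w1.npz")
for n,u,v in [("NL",337,164),("FL",327,60),("FR",475,46),("NR",478,153),("pF",453,50),("pN",456,156)]:
    print(n,W2T(ray(c,u/1.25,v/1.25,.028)).round(1))
row(T2W((-82,-8,60)),YAW);row(T2W((-82,-8,32)),YAW)
E
```

```text
NL [-59.7  56.4  28. ]
FL [29.3 61.2 28. ]
FR [ 40.1 -66.7  28. ]
NR [-49.8 -74.5  28. ]
pF [ 37.  -47.9  28. ]
pN [-52.5 -54.3  28. ]
[1.165, 0.861, 19.125, -0.003, -0.001, -0.003]
[1.161, 0.868, 21.925, -0.003, -0.001, -0.003]
```

Call:
{"name": "servo_tool", "arguments": {"commands": [[1.2,0.9,5,0,0,0,0.7],[1.2,0.9,10,0,0,0,0.7],[1.2,0.9,15,0,0,0,0.7],[1.2,0.9,19,0,0,0,0.7],[1.2,0.9,20,0,0,0,0.7],[1.2,0.9,21,0,0,0,0.7],[1.2,0.9,21.9,0,0,0,0.7],[1.2,0.9,21.9,0,0,0,0.7],[1.2,0.9,21.9,0,0,0,0.7],[1.2,0.9,21.9,0,0,0,0.7]]}}

```text
time: 3.5
ee_pos: [0.5131, 0.088, 0.0333]
tcp_rot: [0.999, 0.041, 0.002, -0.001]
ft_force: [1.3, 0.5, 0.1]
opening: 0.699
```

```bash
python3 - <<'E'
from h import *
st(); c=snap("wrist","w2")
E
```

```text
t 3.5 trim [-80.8  -8.3  33.3] yaw-T -0.0027 tilt [ 0.0032 -0.0028 -1.    ] F [1.3 0.5 0.1] op 0.7
```

View pics/w2.png

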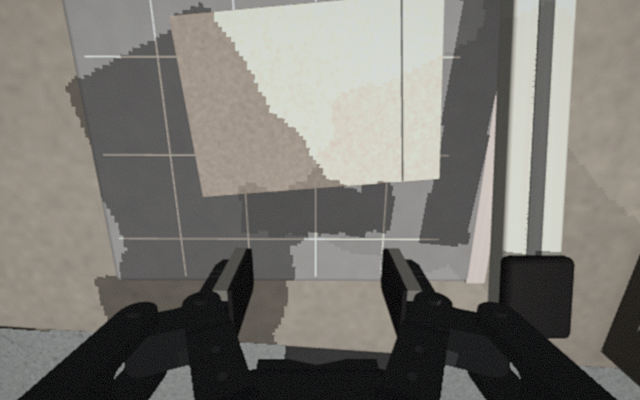

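Wrist view: both fingertips (about (235,265) and (400,265)) stand over the bed, clear of the board's near side (row 190) and the pad (535,295). I probe down gently.

Call:
{"name": "servo_tool", "arguments": {"commands": [[0,0,0.2,0,0,0,0.7],[0,0,0.4,0,0,0,0.7],[0,0,0.6,0,0,0,0.7],[0,0,0.7,0,0,0,0.7],[0,0,0.7,0,0,0,0.7],[0,0,0.7,0,0,0,0.7]]}}

```text
time: 4.15
ee_pos: [0.513, 0.088, 0.0261]
tcp_rot: [0.999, 0.041, 0.001, -0.001]
ft_force: [-0.1, 0.6, 0.0]
opening: 0.698
```

Call:
{"name": "servo_tool", "arguments": {"commands": [[0,0,0.1,0,0,0,0.7],[0,0,0.2,0,0,0,0.7],[0,0,0.2,0,0,0,0.7],[0,0,0.2,0,0,0,0.7]]}}

```text
time: 4.55
ee_pos: [0.513, 0.088, 0.0241]
tcp_rot: [0.999, 0.041, 0.001, -0.001]
ft_force: [0.5, 0.0, 0.7]
opening: 0.699
```

Call:
{"name": "servo_tool", "arguments": {"commands": [[0,0,0.1,0,0,0,0.7],[0,0,0.2,0,0,0,0.7],[0,0,0.2,0,0,0,0.7],[0,0,0.2,0,0,0,0.7]]}}

```text
time: 4.95
ee_pos: [0.5129, 0.088, 0.022]
tcp_rot: [0.999, 0.041, 0.001, -0.001]
ft_force: [-0.3, -0.1, 0.3]
opening: 0.698
```

Call:
{"name": "servo_tool", "arguments": {"commands": [[0,0,0.1,0,0,0,0.7],[0,0,0.2,0,0,0,0.7],[0,0,0.2,0,0,0,0.7]]}}

```text
time: 5.25
ee_pos: [0.5129, 0.088, 0.0199]
tcp_rot: [0.999, 0.041, 0.001, -0.001]
ft_force: [0.7, -0.2, -0.8]
opening: 0.704
```

Call:
{"name": "servo_tool", "arguments": {"commands": [[0,0,0.1,0,0,0,0.7],[0,0,0.15,0,0,0,0.7],[0,0,0.15,0,0,0,0.7]]}}

```text
time: 5.55
ee_pos: [0.5128, 0.088, 0.0183]
tcp_rot: [0.999, 0.041, 0.001, -0.001]
ft_force: [-0.2, 1.0, 0.8]
opening: 0.702
```

Call:
{"name": "servo_tool", "arguments": {"commands": [[0,0,0.1,0,0,0,0.7],[0,0,0.1,0,0,0,0.7]]}}

```text
time: 5.75
ee_pos: [0.5127, 0.088, 0.0172]
tcp_rot: [0.999, 0.041, 0.001, -0.001]
ft_force: [-0.2, -0.3, 0.5]
opening: 0.7
```

Call:
{"name": "servo_tool", "arguments": {"commands": [[0,0,0.1,0,0,0,0.7],[0,0,0.1,0,0,0,0.7]]}}

```text
time: 5.95
ee_pos: [0.5127, 0.088, 0.0161]
tcp_rot: [0.999, 0.041, 0.001, -0.001]
ft_force: [-0.3, -0.2, 0.2]
opening: 0.699
```

Call:
{"name": "servo_tool", "arguments": {"commands": [[0,0,0.1,0,0,0,0.7],[0,0,0.1,0,0,0,0.7]]}}

```text
time: 6.15
ee_pos: [0.5126, 0.0879, 0.0149]
tcp_rot: [0.999, 0.041, 0.001, -0.001]
ft_force: [-0.1, 0.6, 0.4]
opening: 0.7
```

Call:
{"name": "servo_tool", "arguments": {"commands": [[0,0,0.1,0,0,0,0.7],[0,0,0.1,0,0,0,0.7]]}}

```text
time: 6.35
ee_pos: [0.5125, 0.0879, 0.0138]
tcp_rot: [0.999, 0.041, 0.001, -0.001]
ft_force: [0.2, 0.5, 0.2]
opening: 0.698
```

Call:
{"name": "servo_tool", "arguments": {"commands": [[0,0,0.1,0,0,0,0.7],[0,0,0.1,0,0,0,0.7]]}}

```text
time: 6.55
ee_pos: [0.5125, 0.0879, 0.0127]
tcp_rot: [0.999, 0.041, 0.001, -0.001]
ft_force: [0.1, 0.6, 0.1]
opening: 0.702
```

Call:
{"name": "servo_tool", "arguments": {"commands": [[0,0,0.1,0,0,0,0.7],[0,0,0.1,0,0,0,0.7]]}}

```text
time: 6.75
ee_pos: [0.5124, 0.0879, 0.0116]
tcp_rot: [0.999, 0.041, 0.001, -0.001]
ft_force: [0.6, 0.5, 0.1]
opening: 0.7
```

```bash
python3 - <<'E'
from h import *
c=np.load("pics/w2.npz")
for z in(.033,.043,.05): print(z,W2T(ray(c,248,250,z)).round(1),W2T(ray(c,388,250,z)).round(1))
print(proj(c,T2W((-80.8,-8.3,33.3))))
s=snap("side","s3",(265,135,425,255),5); st()
w=snap("wrist","w3",(150,200,550,400),2)
E
```

```text
0.033 [-88.9  31.7  33. ] [-88.9 -47.2  33. ]
0.043 [-84.   29.4  43. ] [-84.1 -44.9  43. ]
0.05 [-80.6  27.7  50. ] [-80.7 -43.3  50. ]
[318.88001534 236.98343686]
t 6.8 trim [-81.6  -8.2  11.6] yaw-T -0.0025 tilt [ 0.0013 -0.0026 -1.    ] F [ 0.1 -0.9 -0.4] op 0.7
```

View pics/w3.png

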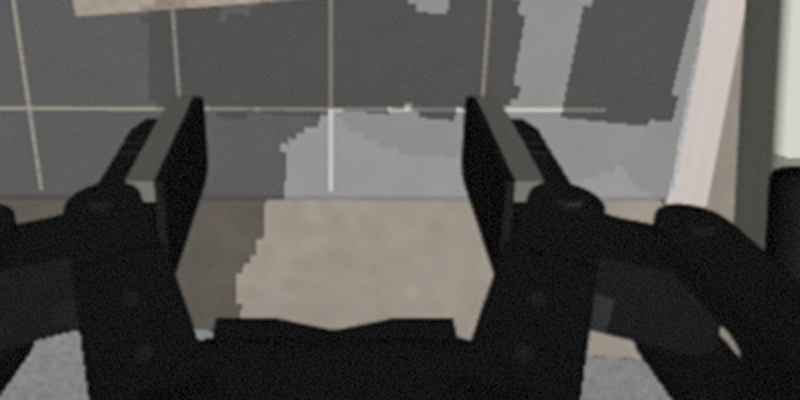

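Wrist crop: fingertips' upper ends at about (195,97) and (475,97) of the crop, possibly well above the bed. I'll check the depth there.

```bash
python3 - <<'E'
from h import *
c=np.load("pics/w3.npz")
for u,v in [(247,252),(242,260),(236,270),(230,280),(222,292),(250,260),(250,275),(245,300),(385,252),(390,262),(400,280),(410,292)]: print((u,v),W2T(pt(c,u,v)).round(1))
E
```

```text
(247, 252) [-71.   22.8  51.3]
(242, 260) [-71.6  23.7  57.5]
(236, 270) [-71.2  24.   66.4]
(230, 280) [-71.6  24.7  73. ]
(222, 292) [-71.9  25.7  80.3]
(250, 260) [-77.3  22.8  46.6]
(250, 275) [-83.9  22.9  48.3]
(245, 300) [-87.8  22.6  61.7]
(385, 252) [-71.9 -37.1  49.5]
(390, 262) [-71.7 -37.2  59. ]
(400, 280) [-71.4 -37.8  73.4]
(410, 292) [-71.7 -39.6  80.7]
```

```bash
python3 - <<'E'
from h import *
c=np.load("pics/w3.npz")
for u,v in [(320,245),(320,280),(320,230),(330,320)]: print((u,v),W2T(pt(c,u,v)).round(1))
for n in("side","scene"):
    k=np.load("pics/s3.npz") if n=="side" else read_camera(n)
    z=k["range_z"]; v,u=np.mgrid[0:400,0:640]
    X=np.stack([u,v,np.ones_like(u)],-1)@np.linalg.inv(k["K"]).T*z[...,None]
    X=(X-k["t"])@k["R"]-O; cc,s=np.cos(YAW),np.sin(YAW)
    P=np.stack([cc*X[...,0]+s*X[...,1],-s*X[...,0]+cc*X[...,1],X[...,2]],-1)*1000
    m=(z>0)&(abs(P[...,0]+82)<14)&(abs(P[...,1]+8)<50)&(P[...,2]>5)&(P[...,2]<100)
    Q=P[m]; Q=Q[Q[:,2].argsort()]; print(n,len(Q)); print(Q[::max(1,len(Q)//25)].round(0).tolist())
E
```

```text
(320, 245) [-81.8  -8.9  21.3]
(320, 280) [-101.9   -8.9   22.7]
(320, 230) [-73.4  -8.9  21.1]
(330, 320) [-145.5  -15.6   -0.8]
side 293
[[-92.0, 12.0, 13.0], [-74.0, -35.0, 16.0], [-71.0, -58.0, 18.0], [-91.0, -11.0, 19.0], [-81.0, -35.0, 19.0], [-88.0, -24.0, 20.0], [-75.0, -34.0, 20.0], [-86.0, 5.0, 21.0], [-89.0, 14.0, 21.0], [-90.0, -4.0, 22.0], [-95.0, -58.0, 22.0], [-84.0, -3.0, 23.0], [-68.0, 11.0, 23.0], [-68.0, 19.0, 23.0], [-89.0, -57.0, 24.0], [-82.0, -19.0, 25.0], [-91.0, -30.0, 25.0], [-94.0, 5.0, 28.0], [-69.0, -44.0, 52.0], [-77.0, -54.0, 59.0], [-69.0, 22.0, 66.0], [-78.0, 19.0, 74.0], [-68.0, 29.0, 87.0], [-84.0, -50.0, 92.0], [-81.0, -55.0, 94.0], [-78.0, 30.0, 96.0], [-90.0, -47.0, 99.0]]
scene 480
[[-79.0, 29.0, 21.0], [-89.0, -37.0, 23.0], [-76.0, -43.0, 23.0], [-77.0, 31.0, 24.0], [-96.0, 24.0, 24.0], [-83.0, 26.0, 25.0], [-78.0, 25.0, 25.0], [-84.0, -7.0, 26.0], [-76.0, -4.0, 26.0], [-79.0, -27.0, 26.0], [-90.0, -51.0, 27.0], [-86.0, 14.0, 28.0], [-90.0, -39.0, 30.0], [-75.0, -37.0, 53.0], [-75.0, -42.0, 57.0], [-88.0, 32.0, 61.0], [-78.0, 37.0, 64.0], [-85.0, -38.0, 67.0], [-88.0, 28.0, 71.0], [-80.0, 32.0, 75.0], [-78.0, -40.0, 79.0], [-94.0, -43.0, 83.0], [-87.0, 35.0, 87.0], [-93.0, -39.0, 94.0], [-75.0, -43.0, 96.0], [-92.0, -48.0, 99.0]]
```

```bash
python3 - <<'E'
from h import *
c=np.load("pics/w1.npz")
for u,v in [(214,260),(208,266),(200,275),(420,262),(426,268)]: print((u,v),W2T(pt(c,u,v)).round(1),"tcp 249.7")
c=np.load("pics/w2.npz")
for u,v in [(247,252),(242,258),(390,256)]: print((u,v),W2T(pt(c,u,v)).round(1),"tcp 33.3")
o=get_obs(); print(o["qpos"],o["tau"])
E
```

```text
(214, 260) [-85.3  43.8 294.8] tcp 249.7
(208, 266) [-84.8  44.4 300.7] tcp 249.7
(200, 275) [-84.4  44.9 308.3] tcp 249.7
(420, 262) [-85.1 -41.3 296.9] tcp 249.7
(426, 268) [-85.  -42.1 302. ] tcp 249.7
(247, 252) [-70.5  22.9  72.6] tcp 33.3
(242, 258) [-70.8  24.   77.6] tcp 33.3
(390, 256) [-70.8 -38.2  76. ] tcp 33.3
[-0.10659688  0.61731866 -0.2261244   2.04717059  0.26810746  0.50245955
 -2.01743571] [-1.81469219e-03 -6.55547690e+01 -1.76865511e+00 -1.47505438e+01
  3.96994001e-03 -1.38411153e-02 -8.91843119e-04]
```

The cameras agree that the fingertips are about 37 mm above the reported TCP, so contact decides. Continuing down.

Call:
{"name": "servo_tool", "arguments": {"commands": [[0,0,0.1,0,0,0,0.7],[0,0,0.2,0,0,0,0.7],[0,0,0.3,0,0,0,0.7],[0,0,0.3,0,0,0,0.7]]}}

```text
time: 7.3
ee_pos: [0.5123, 0.0879, 0.0085]
tcp_rot: [0.999, 0.041, 0.001, -0.001]
ft_force: [-0.8, 0.4, 0.7]
opening: 0.702
```

Call:
{"name": "servo_tool", "arguments": {"commands": [[0,0,0.1,0,0,0,0.7],[0,0,0.2,0,0,0,0.7],[0,0,0.3,0,0,0,0.7],[0,0,0.3,0,0,0,0.7]]}}

```text
time: 7.7
ee_pos: [0.5123, 0.0879, 0.0054]
tcp_rot: [0.999, 0.041, 0.0, -0.001]
ft_force: [-0.1, 0.6, 0.0]
opening: 0.704
```

```bash
python3 - <<'E'
from h import *
st(); c=snap("wrist","w4")
for u,v in [(247,252),(242,258),(390,256),(250,262),(250,256),(248,249)]: print((u,v),W2T(pt(c,u,v)).round(1))
E
```

```text
t 7.7 trim [-81.7  -8.2   5.4] yaw-T -0.0026 tilt [ 9.0e-04 -2.5e-03 -1.0e+00] F [-0.1  0.6  0. ] op 0.7
(247, 252) [-71.3  22.9  44.6]
(242, 258) [-71.3  23.9  50.2]
(390, 256) [-72.  -38.4  47.2]
(250, 262) [-77.7  22.6  41.7]
(250, 256) [-75.3  22.7  40.6]
(248, 249) [-71.3  23.1  41.8]
```

Call:
{"name": "servo_tool", "arguments": {"commands": [[0,0,0.4,0,0,0,0.7],[0,0,0.8,0,0,0,0.7],[0,0,1.1,0,0,0,0.7],[0,0,1.1,0,0,0,0.7]]}}

```text
time: 8.15
ee_pos: [0.5119, 0.0878, -0.0061]
tcp_rot: [0.999, 0.041, -0.0, -0.001]
ft_force: [0.1, -0.2, -0.3]
opening: 0.703
```

Call:
{"name": "servo_tool", "arguments": {"commands": [[0,0,0.15,0,0,0,0.7],[0,0,0.2,0,0,0,0.7],[0,0,0.2,0,0,0,0.7]]}}

```text
time: 8.45
ee_pos: [0.5119, 0.0879, -0.0082]
tcp_rot: [0.999, 0.041, -0.0, -0.001]
ft_force: [0.2, -0.6, 0.5]
opening: 0.704
```

Call:
{"name": "servo_tool", "arguments": {"commands": [[0,0,0.1,0,0,0,0.7],[0,0,0.1,0,0,0,0.7]]}}

```text
time: 8.65
ee_pos: [0.512, 0.0879, -0.009]
tcp_rot: [0.999, 0.041, 0.0, -0.001]
ft_force: [-0.1, -0.2, 1.6]
opening: 0.699
```

Call:
{"name": "servo_tool", "arguments": {"commands": [[0,0,0.1,0,0,0,0.7],[0,0,0.1,0,0,0,0.7]]}}

```text
time: 8.85
ee_pos: [0.5121, 0.0878, -0.0092]
tcp_rot: [0.999, 0.041, 0.0, -0.001]
ft_force: [-3.4, -0.6, 13.7]
opening: 0.699
```

Contact with the bed at TCP z ≈ -9 mm, so the tip offset is 31 mm. I raise 2 mm and push toward the fence.

Call:
{"name": "servo_tool", "arguments": {"commands": [[0,0,-0.2,0,0,0,0.7],[0.4,0,-0.2,0,0,0,0.7],[0.9,0,-0.2,0,0,0,0.7],[1.4,0,-0.2,0,0,0,0.7],[1.9,0,-0.2,0,0,0,0.7],[2.3,0,-0.2,0,0,0,0.7],[2.7,0,-0.2,0,0,0,0.7],[3.1,0,-0.2,0,0,0,0.7],[3.5,0,-0.2,0,0,0,0.7],[3.9,0,-0.2,0,0,0,0.7],[4.3,0,-0.2,0,0,0,0.7],[4.3,0,-0.2,0,0,0,0.7]]}}

```text
time: 10.05
ee_pos: [0.5557, 0.0915, -0.0071]
tcp_rot: [0.999, 0.041, 0.001, -0.001]
ft_force: [0.4, -0.5, 0.7]
opening: 0.7
```

```bash
python3 - <<'E'
from h import *
st(); c=snap("wrist","w5")
E
```

```text
t 10.05 trim [-38.1  -8.3  -7.1] yaw-T -0.0027 tilt [ 0.0016 -0.0022 -1.    ] F [ 0.4 -0.5  0.7] op 0.7
```

View pics/w5.png

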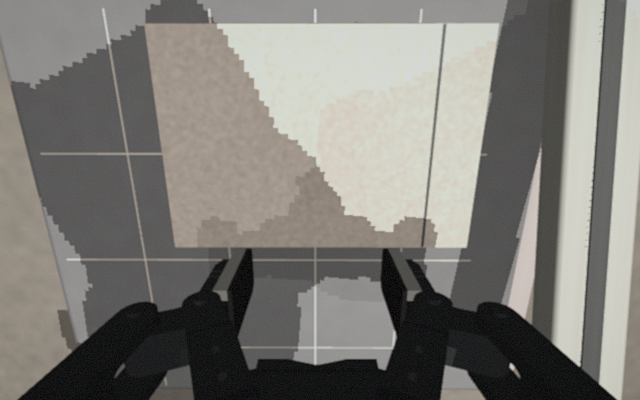

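The push works: the board is now square to the printed grid (far side on row 22, near side on row 247). Continuing to the fence.

Call:
{"name": "servo_tool", "arguments": {"commands": [[0.4,0,0,0,0,0,0.7],[0.8,0,0,0,0,0,0.7],[1.1,0,0,0,0,0,0.7],[1.1,0,0,0,0,0,0.7]]}}

```text
time: 10.5
ee_pos: [0.5666, 0.0924, -0.0072]
tcp_rot: [0.999, 0.041, 0.001, -0.001]
ft_force: [-0.5, 0.3, -0.4]
opening: 0.697
```

Call:
{"name": "servo_tool", "arguments": {"commands": [[0.1,0,0,0,0,0,0.7],[0.1,0,0,0,0,0,0.7]]}}

```text
time: 10.7
ee_pos: [0.5669, 0.0924, -0.0073]
tcp_rot: [0.999, 0.041, 0.0, -0.001]
ft_force: [-3.8, 0.4, 1.9]
opening: 0.701
```

Call:
{"name": "servo_tool", "arguments": {"commands": [[0.1,0,0,0,0,0,0.7],[0.1,0,0,0,0,0,0.7]]}}

```text
time: 10.9
ee_pos: [0.5669, 0.0924, -0.0073]
tcp_rot: [0.999, 0.041, -0.001, -0.001]
ft_force: [-4.6, -0.2, 3.0]
opening: 0.7
```

Call:
{"name": "servo_tool", "arguments": {"commands": [[0.1,0,0,0,0,0,0.7],[0.1,0,0,0,0,0,0.7]]}}

```text
time: 11.1
ee_pos: [0.5669, 0.0924, -0.0074]
tcp_rot: [0.999, 0.041, -0.002, -0.001]
ft_force: [-6.3, -0.2, 4.6]
opening: 0.7
```

Contact with the fence, about 6 N. Back off, lift, and turn for the sideways push.

Call:
{"name": "servo_tool", "arguments": {"commands": [[-0.8,0,0,0,0,0,0.7],[-1.5,0,-3,0,0,0,0.7],[-1.5,0,-8,0,0,0,0.5],[-1.5,0,-8,0,0,0.15,0.5],[-1.5,0,-8,0,0,0.3,0.5],[-1.5,0,-8,0,0,0.3,0.5]]}}

```text
time: 11.7
ee_pos: [0.5525, 0.0911, 0.0733]
tcp_rot: [0.994, -0.11, -0.001, -0.0]
ft_force: [-0.6, -0.5, -0.2]
opening: 0.5
```

```bash
python3 - <<'E'
from h import *
st(); print(get_obs()["qpos"].round(2)); row(T2W((27,82,60)),YAW-np.pi/2); row(T2W((27,82,15)),YAW-np.pi/2)
E
```

```text
t 11.7 trim [-41.3  -8.4  73.3] yaw-T -0.3048 tilt [-1.8e-03 -8.0e-04 -1.0e+00] F [-0.6 -0.5 -0.2] op 0.5
[-0.12  0.56 -0.19  1.89  0.15  0.7  -2.19]
[3.806, -10.677, 1.328, 0.001, 0.002, 1.266]
[3.814, -10.673, 5.828, 0.001, 0.002, 1.266]
```

J7 would run out that way, so I'll push with the shut fingers at the original yaw instead.

```bash
python3 - <<'E'
from h import *
row(T2W((30,95,73)),YAW); row(T2W((30,95,25)),YAW)
E
```

```text
[3.699, -12.008, 0.029, -0.001, 0.002, -0.305]
[3.708, -12.004, 4.829, -0.001, 0.002, -0.305]
```

Call:
{"name": "servo_tool", "arguments": {"commands": [[3.7,-12,0,0,0,-0.15,0],[3.7,-12,0,0,0,-0.305,0],[3.7,-12,0,0,0,-0.305,0],[3.7,-12,0,0,0,-0.305,0],[3.7,-12,2,0,0,-0.305,0],[3.7,-12,4,0,0,-0.305,0],[3.7,-12,4.8,0,0,-0.305,0],[3.7,-12,4.8,0,0,-0.305,0],[3.7,-12,4.8,0,0,-0.305,0]]}}

```text
time: 12.6
ee_pos: [0.6151, 0.1998, 0.0258]
tcp_rot: [0.999, 0.042, -0.001, -0.001]
ft_force: [0.3, 1.2, 0.2]
opening: 0.003
```

```bash
python3 - <<'E'
from h import *
st(); c=snap("wrist","w6")
E
```

```text
t 12.6 trim [30.1 94.6 25.8] yaw-T 0.0009 tilt [-0.0011 -0.0012 -1.    ] F [0.3 1.2 0.2] op 0.0
```

View pics/w6.png

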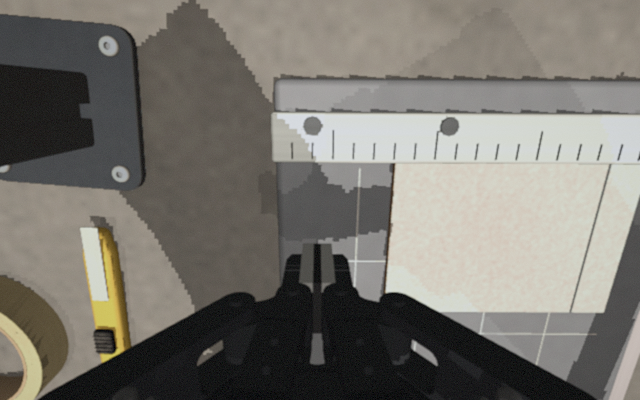

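Board lies flush along the fence (row 162). Shut fingertips at about (317,250), board's left end at column 388.

```bash
python3 - <<'E'
from h import *
c=np.load("pics/w6.npz")
for u,v in [(306,248),(326,248),(306,256),(328,256),(312,246),(345,262),(348,275),(400,300),(240,300)]: print((u,v),W2T(pt(c,u,v)).round(1))
for u,v in [(391,165),(388,309),(608,165),(571,311),(639,166),(606,313)]: print((u,v),W2T(ray(c,u,v,.028)).round(1))
E
```

```text
(306, 248) [ 40.5 100.5  61.1]
(326, 248) [40.7 91.7 61.3]
(306, 256) [ 40.1 100.3  67.9]
(328, 256) [40.9 91.  69.4]
(312, 246) [40.3 97.9 58.6]
(345, 262) [36.8 83.6 66.9]
(348, 275) [37.  83.3 78. ]
(400, 300) [ 43.1  69.2 103.6]
(240, 300) [ 42.5 120.3 103. ]
(391, 165) [71.3 57.8 28. ]
(388, 309) [-14.9  53.7  28. ]
(608, 165) [ 71.5 -53.2  28. ]
(571, 311) [-16.1 -54.5  28. ]
(639, 166) [ 71.  -69.2  28. ]
(606, 313) [-17.5 -75.5  28. ]
```

Call:
{"name": "servo_tool", "arguments": {"commands": [[0,0,0.7,0,0,0,0],[0,0,1.4,0,0,0,0],[0,0,2.0,0,0,0,0],[0,0,2.0,0,0,0,0]]}}

```text
time: 13.05
ee_pos: [0.6146, 0.1998, 0.005]
tcp_rot: [0.999, 0.042, -0.001, -0.0]
ft_force: [-0.3, -0.3, -0.1]
opening: -0.001
```

Call:
{"name": "servo_tool", "arguments": {"commands": [[0,0,0.1,0,0,0,0],[0,0,0.2,0,0,0,0],[0,0,0.2,0,0,0,0]]}}

```text
time: 13.35
ee_pos: [0.6146, 0.1999, 0.0029]
tcp_rot: [0.999, 0.042, -0.001, -0.0]
ft_force: [-0.1, -0.5, 0.1]
opening: 0.001
```

Call:
{"name": "servo_tool", "arguments": {"commands": [[0,0,0.1,0,0,0,0],[0,0,0.2,0,0,0,0],[0,0,0.2,0,0,0,0]]}}

```text
time: 13.65
ee_pos: [0.6145, 0.1998, 0.0008]
tcp_rot: [0.999, 0.042, -0.001, -0.0]
ft_force: [-0.2, -0.1, 0.6]
opening: -0.003
```

Call:
{"name": "servo_tool", "arguments": {"commands": [[0,0,0.1,0,0,0,0],[0,0,0.1,0,0,0,0]]}}

```text
time: 13.85
ee_pos: [0.6145, 0.1998, -0.0003]
tcp_rot: [0.999, 0.042, -0.001, -0.0]
ft_force: [0.1, -1.0, 0.5]
opening: 0.003
```

Call:
{"name": "servo_tool", "arguments": {"commands": [[0,0,0.1,0,0,0,0],[0,0,0.1,0,0,0,0]]}}

```text
time: 14.05
ee_pos: [0.6144, 0.1997, -0.0014]
tcp_rot: [0.999, 0.042, -0.001, -0.0]
ft_force: [-0.0, -0.1, 0.4]
opening: -0.005
```

Call:
{"name": "servo_tool", "arguments": {"commands": [[0,0,0.1,0,0,0,0],[0,0,0.1,0,0,0,0]]}}

```text
time: 14.25
ee_pos: [0.6143, 0.1997, -0.0026]
tcp_rot: [0.999, 0.042, -0.001, -0.0]
ft_force: [0.3, 0.8, -0.4]
opening: -0.001
```

Call:
{"name": "servo_tool", "arguments": {"commands": [[0,0,0.1,0,0,0,0],[0,0,0.1,0,0,0,0]]}}

```text
time: 14.45
ee_pos: [0.6142, 0.1996, -0.0037]
tcp_rot: [0.999, 0.042, -0.002, -0.0]
ft_force: [-0.7, -0.5, 1.0]
opening: 0.001
```

Call:
{"name": "servo_tool", "arguments": {"commands": [[0,0,0.1,0,0,0,0],[0,0,0.1,0,0,0,0]]}}

```text
time: 14.65
ee_pos: [0.6143, 0.1997, -0.004]
tcp_rot: [0.999, 0.042, -0.001, -0.0]
ft_force: [-1.9, -0.8, 7.8]
opening: -0.002
```

Call:
{"name": "servo_tool", "arguments": {"commands": [[0,0,-0.22,0,0,0,0],[0,1,-0.22,0,0,0,0],[0,2,-0.22,0,0,0,0],[0,2.5,-0.22,0,0,0,0],[0,3,-0.22,0,0,0,0],[0,3.5,-0.22,0,0,0,0],[0,4,-0.22,0,0,0,0],[0,4.5,-0.22,0,0,0,0],[0,5,-0.22,0,0,0,0],[0,5.5,-0.22,0,0,0,0],[0,6,-0.22,0,0,0,0],[0,6,-0.22,0,0,0,0]]}}

```text
time: 15.85
ee_pos: [0.6195, 0.1388, -0.0019]
tcp_rot: [0.999, 0.042, -0.001, 0.0]
ft_force: [-0.4, -0.6, 0.4]
opening: 0.001
```

```bash
python3 - <<'E'
from h import *
st(); c=snap("wrist","w7")
E
```

```text
t 15.85 trim [29.4 33.5 -1.9] yaw-T -0.0002 tilt [-2.6e-03 -1.0e-04 -1.0e+00] F [-0.4 -0.6  0.4] op 0.0
```

View pics/w7.png

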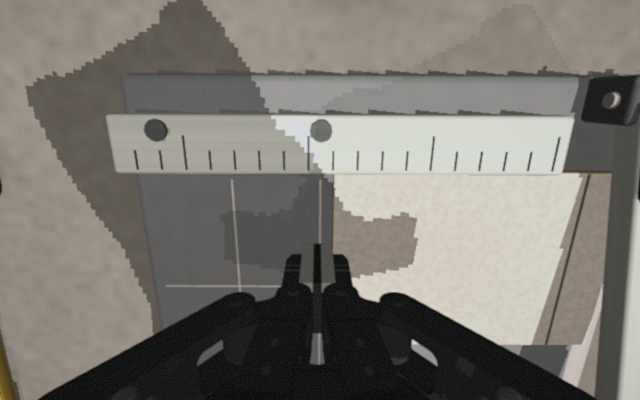

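Board still flush (row 173), left end at column 333, pencil line from (586,176) to (547,343).

```bash
python3 - <<'E'
from h import *
c=np.load("pics/w7.npz")
for u,v in [(334,176),(335,240),(586,176),(566,262),(547,343)]: print((u,v),W2T(ray(c,u,v,.028)).round(1))
print("fence top edge",[W2T(ray(c,u,172,.034)).round(1) for u in(120,572)])
# the near edge, bed corner refs
w=np.load("pics/w1.npz")
E
```

```text
(334, 176) [71.4 27.2 28. ]
(335, 240) [41.3 26.2 28. ]
(586, 176) [ 71.4 -81.5  28. ]
(566, 262) [ 30.1 -82.2  28. ]
(547, 343) [-16.1 -83.   28. ]
fence top edge [array([ 74.5, 115.4,  34. ]), array([ 74.6, -70.3,  34. ])]
```

Call:
{"name": "servo_tool", "arguments": {"commands": [[0.2,0.4,0,0,0,0,0],[0.4,0.8,0,0,0,0,0],[0.6,1.2,0,0,0,0,0],[0.8,1.6,0,0,0,0,0],[0.9,2.0,0,0,0,0,0],[1.0,2.4,0,0,0,0,0],[1.1,2.8,0,0,0,0,0],[1.2,3.1,0,0,0,0,0],[1.2,3.1,0,0,0,0,0]]}}

```text
time: 16.8
ee_pos: [0.6344, 0.1086, -0.0018]
tcp_rot: [0.999, 0.042, -0.001, 0.0]
ft_force: [0.1, -0.6, -0.2]
opening: 0.0
```

```bash
python3 - <<'E'
from h import *
st(); c=snap("wrist","w8")
g=cv2.cvtColor(c["img"],cv2.COLOR_RGB2GRAY).astype(float)
# scan lines of constant trimmer x at board top height
for x in (65,55,45,-8):
    ys=np.arange(25,-135,-.5); p=np.array([proj(c,T2W((x,y,28))) for y in ys],dtype=np.float32)
    a=cv2.remap(c["img"],p[:,:1],p[:,1:],cv2.INTER_LINEAR)[:,0].astype(int).sum(1)//3
    d=np.diff(a,prepend=a[0]); i=np.argsort(-abs(d))[:8]; print(x,sorted([(float(ys[k]),int(d[k])) for k in i]))
for y in (-15,-30,-50,-65):
    xs=np.arange(0,-35,-.5) if 0 else np.arange(-5,-30,-.5)
    p=np.array([proj(c,T2W((x,y,28))) for x in xs],dtype=np.float32)
    a=cv2.remap(c["img"],p[:,:1],p[:,1:],cv2.INTER_LINEAR)[:,0].astype(int).sum(1)//3
    d=np.diff(a,prepend=a[0]); i=np.argsort(-abs(d))[:3]; print("y",y,[(float(xs[k]),int(d[k])) for k in i])
E
```

```text
t 16.8 trim [41.7  2.1 -1.8] yaw-T -0.0006 tilt [-2.2e-03  1.0e-04 -1.0e+00] F [ 0.1 -0.6 -0.2] op 0.0
65 [(-100.0, -37), (-99.5, -35), (-91.5, -26), (-80.0, -35), (-30.0, -38), (-29.5, -28), (-17.5, 45), (-4.0, 31)]
55 [(-105.5, -35), (-105.0, -34), (-100.5, 32), (-100.0, 30), (-92.5, -29), (-79.0, -36), (-42.5, 42), (-4.0, 29)]
45 [(-121.5, 33), (-121.0, 51), (-113.5, -72), (-113.0, -43), (-78.5, -35), (-78.0, -34), (-10.5, 37), (-10.0, 44)]
-8 [(-130.5, 49), (-122.5, -54), (-122.0, -50), (-55.5, -36), (-55.0, -47), (-54.5, -48), (-46.5, 52), (-46.0, 51)]
y -15 [(-10.5, 12), (-16.5, -8), (-15.0, 6)]
y -30 [(-8.0, 8), (-19.0, -7), (-15.0, 5)]
y -50 [(-11.5, -61), (-12.0, -52), (-11.0, -45)]
y -65 [(-15.0, 9), (-27.0, -7), (-27.5, 6)]
```

Call:
{"name": "servo_tool", "arguments": {"commands": [[0,-1.5,0,0,0,0,0],[0,-2,-3,0,0,0,0],[-5,0,-3,0,0,0,0],[-8.6,3.2,-3,0,0,0,0],[-8.6,3.2,-3,0,0,0,0],[-8.6,3.2,-2,0,0,0,0],[-8.6,3.2,0,0,0,0,0],[-8.6,3.2,0,0,0,0,0],[-8.2,3.2,0,0,0,0,0],[-7.7,3.2,0,0,0,0,0],[-7.2,3.2,0,0,0,0,0],[-7.2,3.2,0,0,0,0,0]]}}

```text
time: 18.05
ee_pos: [0.5666, 0.0715, -0.0015]
tcp_rot: [0.999, 0.042, -0.0, -0.0]
ft_force: [0.9, 0.0, 0.1]
opening: 0.001
```

Call:
{"name": "servo_tool", "arguments": {"commands": [[0.2,0,0,0,0,0,0],[0.3,0,0,0,0,0,0],[0.3,0,0,0,0,0,0]]}}

```text
time: 18.35
ee_pos: [0.5686, 0.0716, -0.0016]
tcp_rot: [0.999, 0.042, -0.001, -0.0]
ft_force: [-4.3, 0.2, 1.7]
opening: -0.002
```

Call:
{"name": "servo_tool", "arguments": {"commands": [[0.1,0,0,0,0,0,0],[0.1,0,0,0,0,0,0]]}}

```text
time: 18.55
ee_pos: [0.5686, 0.0715, -0.0016]
tcp_rot: [0.999, 0.042, -0.002, 0.0]
ft_force: [-5.2, -0.3, 3.5]
opening: -0.002
```

```bash
cat > m.py <<'E'
from h import *
def scan(c,P,z=28):
    p=np.array([proj(c,T2W((a,b,z))) for a,b in P],dtype=np.float32)
    a=cv2.remap(c["img"],p[:,:1],p[:,1:],cv2.INTER_LINEAR)[:,0].astype(int).sum(1)//3
    return a,np.diff(a,prepend=a[0])
def ends(c,xs=(65,50,40,30,15,0)):
    for x in xs:
        ys=np.arange(5,-14,-.5); a,d=scan(c,[(x,y) for y in ys]); i=np.argsort(-abs(d))[:4]
        print("left x",x,sorted([(float(ys[k]),int(d[k])) for k in i]))
def near(c,ys=(-10,-20,-45,-55,-65,-75)):
    for y in ys:
        xs=np.arange(-8,-25,-.5); a,d=scan(c,[(x,y) for x in xs]); i=np.argsort(-abs(d))[:3]
        print("near y",y,[(float(xs[k]),int(d[k])) for k in i])
E
python3 - <<'E'
from m import *
st(); c=snap("wrist","w9"); ends(c); near(c)
E
```

```text
t 18.55 trim [-26.9 -29.3  -1.6] yaw-T -0.0003 tilt [-0.0042 -0.     -1.    ] F [-5.2 -0.3  3.5] op -0.0
left x 65 [(-4.5, 32), (-4.0, 46), (2.0, 29), (2.5, 24)]
left x 50 [(-6.5, 32), (-6.0, 28), (-4.5, 16), (-4.0, 28)]
left x 40 [(-9.5, 40), (-9.0, 13), (-4.5, 18), (-4.0, 31)]
left x 30 [(-4.5, 16), (-4.0, 34), (-3.5, 8), (1.0, 4)]
left x 15 [(-7.0, 4), (-5.5, -4), (-4.5, 8), (-4.0, 10)]
left x 0 [(-10.0, -5), (-4.5, 7), (-4.0, 33), (-3.5, 21)]
near y -10 [(-17.0, -22), (-16.5, -19), (-17.5, -10)]
near y -20 [(-22.5, -26), (-17.0, -25), (-22.0, -22)]
near y -45 [(-17.0, -22), (-16.5, -9), (-17.5, -9)]
near y -55 [(-17.0, -27), (-17.5, -15), (-16.5, -10)]
near y -65 [(-17.0, -27), (-17.5, -17), (-24.5, 13)]
near y -75 [(-17.0, -28), (-17.5, -28), (-15.5, -16)]
```

Square now: left end is at y ≈ -4.1 at every x, near side constant. I check the cutting edge and fence ends in the same picture before the last ~1 mm.

```bash
python3 - <<'E'
from m import *
for f in ("w5","w9","w2"):
    c=np.load(f"pics/{f}.npz")
    for x in (-40,-60,-75,-90,-100):
        ys=np.arange(-85,-130,-.5); a,d=scan(c,[(x,y) for y in ys],22); p=proj(c,T2W((x,-115,22)))
        i=np.argsort(-abs(d))[:6]; print(f,x,p.round(0),sorted([(float(ys[k]),int(d[k])) for k in i]))
c=np.load("pics/w9.npz")
for x in (68,60,45):
    ys=np.arange(-90,-135,-.5); a,d=scan(c,[(x,y) for y in ys],28);i=np.argsort(-abs(d))[:8]; print(x,proj(c,T2W((x,-115,28))).round(),sorted([(float(ys[k]),int(d[k])) for k in i]))
im=c["img"][60:400,300:640]; cv2.imwrite("pics/w9c.png",cv2.resize(im,None,fx=1.75,fy=1.75,interpolation=cv2.INTER_CUBIC)[:,:,::-1])
E
```

```text
w5 -40 [545. 266.] [(-120.5, 26), (-111.0, -31), (-110.5, -53), (-110.0, -34), (-101.5, 28), (-99.5, 34)]
w5 -60 [537. 302.] [(-123.5, 23), (-113.5, -24), (-113.0, -24), (-101.5, 24), (-98.0, 25), (-97.5, 26)]
w5 -75 [531. 328.] [(-127.0, 14), (-126.5, 22), (-126.0, 23), (-125.5, 22), (-117.5, 16), (-117.0, 13)]
w5 -90 [525. 352.] [(-125.5, -8), (-124.5, 7), (-124.0, -10), (-108.5, -8), (-104.5, 11), (-90.0, 8)]
w5 -100 [522. 368.] [(-112.0, -46), (-111.5, -57), (-111.0, -39), (-109.5, 30), (-109.0, 49), (-108.5, 55)]
w9 -40 [491. 281.] [(-123.0, -33), (-122.5, -57), (-102.5, -47), (-102.0, -43), (-100.0, 43), (-99.5, 34)]
w9 -60 [485. 315.] [(-125.5, -35), (-125.0, -52), (-111.0, 30), (-110.5, 28), (-104.5, -50), (-104.0, -44)]
w9 -75 [480. 339.] [(-127.0, -58), (-126.5, -36), (-119.5, 27), (-119.0, 34), (-118.5, 38), (-118.0, 34)]
w9 -90 [476. 361.] [(-94.0, -34), (-93.5, -32), (-93.0, -21), (-91.5, 25), (-91.0, 19), (-90.0, 18)]
w9 -100 [474. 376.] [(-114.0, -6), (-112.0, 6), (-103.5, -7), (-94.0, 8), (-93.0, -13), (-87.5, -9)]
w2 -40 [512. 160.] [(-125.5, -40), (-125.0, -47), (-1
[... 172 characters left out ...]
02. 220.] [(-129.5, -36), (-116.5, 29), (-116.0, 26), (-109.5, -25), (-109.0, -44), (-108.5, -40)]
w2 -90 [498. 243.] [(-118.5, 24), (-118.0, 31), (-111.0, -36), (-110.5, -42), (-110.0, -29), (-100.0, 20)]
w2 -100 [495. 258.] [(-119.0, -19), (-112.0, -25), (-111.5, -38), (-111.0, -35), (-110.5, -19), (-100.0, 17)]
68 [543.  42.] [(-133.5, -26), (-113.5, 24), (-113.0, 65), (-106.0, -33), (-105.5, -69), (-95.0, 23), (-94.5, 40), (-94.0, 37)]
60 [539.  64.] [(-133.5, -29), (-114.5, 42), (-114.0, 54), (-107.0, -48), (-106.5, -62), (-96.0, 20), (-95.5, 35), (-95.0, 34)]
45 [532. 104.] [(-133.5, -32), (-116.5, 42), (-116.0, 51), (-108.5, -64), (-108.0, -32), (-97.0, 35), (-96.5, 32), (-91.0, -33)]
```

View pics/w9c.png

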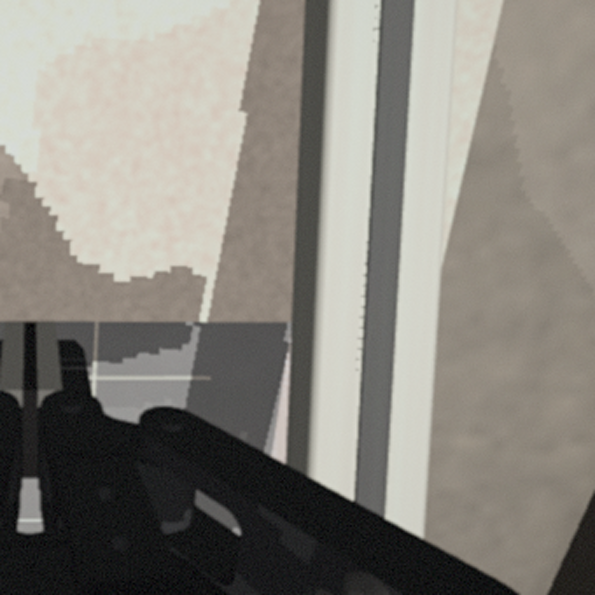

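Picture: the board's right end shows beyond the rail, at y ≈ -133.6, and its left end is at -4.1, so about 1.1 mm more to the right is needed. Nudging from the left end.

Call:
{"name": "servo_tool", "arguments": {"commands": [[-1.0,0,0,0,0,0,0],[-1.2,0,-3.2,0,0,0,0],[2,-5.2,-3.2,0,0,0,0],[6.2,-5.2,-3.2,0,0,0,0],[6.2,-5.2,-3.2,0,0,0,0],[6.2,-5.2,-1.5,0,0,0,0],[6.2,-5.2,0,0,0,0,0],[6.2,-5.2,0,0,0,0,0],[6.2,-4.5,0,0,0,0,0],[6.2,-4.0,0,0,0,0,0],[6.2,-3.6,0,0,0,0,0],[6.2,-3.6,0,0,0,0,0]]}}

```text
time: 19.8
ee_pos: [0.6275, 0.1111, -0.0018]
tcp_rot: [0.999, 0.041, -0.002, 0.0]
ft_force: [0.1, 0.5, -0.3]
opening: -0.0
```

```bash
python3 - <<'E'
from m import *
st(); row(T2W((35,1,-1.6)),YAW)
E
```

```text
t 19.8 trim [35.   5.2 -1.8] yaw-T -0.0018 tilt [-4.1e-03  6.0e-04 -1.0e+00] F [ 0.1  0.5 -0.3] op -0.0
[-0.003, 0.42, -0.021, 0.001, 0.004, -0.002]
```

Call:
{"name": "servo_tool", "arguments": {"commands": [[0,0.2,0,0,0,0,0],[0,0.35,0,0,0,0,0],[0,0.43,0,0,0,0,0],[0,0.43,0,0,0,0,0]]}}

```text
time: 20.2
ee_pos: [0.6279, 0.107, -0.0018]
tcp_rot: [0.999, 0.041, -0.002, 0.0]
ft_force: [0.2, -0.1, -0.1]
opening: -0.001
```

```bash
cat >> m.py <<'E'
def right(c,xs=(70,65,60,50,45,30)):
    for x in xs:
        ys=np.arange(-124,-145,-.5); a,d=scan(c,[(x,y) for y in ys]); i=np.argsort(-abs(d))[:3]
        print("right x",x,[(float(ys[k]),int(d[k])) for k in i])
E
python3 - <<'E'
from m import *
st(); c=snap("wrist","w10"); ends(c); near(c); right(c)
p=[proj(c,T2W(q)).round(1) for q in((75,115,34),(75,-70,34))]; print(p)
for y0,s in((115,1),(-70,-1)):
    ys=y0+np.arange(-6,6,.5); a,d=scan(c,[(80,y) for y in ys],34); i=np.argsort(-abs(d))[:3]; print([(float(ys[k]),int(d[k])) for k in i])
E
```

```text
t 20.2 trim [35.1  1.  -1.8] yaw-T -0.0017 tilt [-4.e-03  5.e-04 -1.e+00] F [ 0.2 -0.1 -0.1] op -0.0
left x 65 [(-8.0, 28), (-7.5, 26), (-5.5, 16), (-5.0, 33)]
left x 50 [(-5.5, 14), (-5.0, 34), (-4.5, 8), (-4.0, -6)]
left x 40 [(-10.0, 24), (0.0, 24), (0.5, 25), (3.5, -26)]
left x 30 [(-13.5, 43), (-6.5, -25), (0.0, 26), (3.5, -23)]
left x 15 [(-8.5, -6), (-1.0, -7), (3.5, 7), (4.5, 12)]
left x 0 [(-9.5, 8), (-3.0, -7), (0.0, -11), (3.5, 7)]
near y -10 [(-11.5, -7), (-20.5, 7), (-13.5, -5)]
near y -20 [(-12.5, -6), (-18.0, -6), (-13.0, 5)]
near y -45 [(-24.0, -7), (-17.5, 6), (-20.5, -5)]
near y -55 [(-14.5, 55), (-15.0, 52), (-14.0, 39)]
near y -65 [(-12.0, 5), (-17.0, -5), (-14.0, 4)]
near y -75 [(-10.5, -9), (-10.0, 6), (-13.0, 6)]
right x 70 [(-139.5, -32), (-129.0, -4), (-129.5, 4)]
right x 65 [(-141.0, -28), (-125.5, -7), (-140.5, -6)]
right x 60 [(-142.5, -27), (-137.5, 10), (-132.0, -7)]
right x 50 [(-134.5, -29), (-135.0, -20), (-134.0, -11)]
right x 45 [(-134.5, -29), (-135.0, -21), (-134.0, -11)]
right x 30 [(-134.5, -29), (-135.0, -23), (-124.5, 12)]
[array([ 45.2, 184.8]), array([490.2, 184.2])]
[(117.0, -10), (109.5, 4), (117.5, -3)]
[(-66.5, 41), (-66.0, 35), (-67.0, 34)]
```

Left end at -5.1, right end at -134.7, so it stands as wanted. One more press against the fence for snugness.

Call:
{"name": "servo_tool", "arguments": {"commands": [[0,-1,0,0,0,0,0],[0,-1.2,-3.2,0,0,0,0],[-4,1,-3.2,0,0,0,0],[-7.9,3.1,-3.2,0,0,0,0],[-7.9,3.1,-3.2,0,0,0,0],[-7.9,3.1,-1.5,0,0,0,0],[-7.9,3.1,0,0,0,0,0],[-7.9,3.1,0,0,0,0,0],[-7.3,3.1,0,0,0,0,0],[-6.8,3.1,0,0,0,0,0],[-6.4,3.1,0,0,0,0,0],[-6.4,3.1,0,0,0,0,0]]}}

```text
time: 21.45
ee_pos: [0.5678, 0.071, -0.001]
tcp_rot: [0.999, 0.041, -0.001, 0.0]
ft_force: [0.4, 0.3, -0.2]
opening: -0.0
```

Call:
{"name": "servo_tool", "arguments": {"commands": [[0.15,0,0,0,0,0,0],[0.25,0,0,0,0,0,0],[0.25,0,0,0,0,0,0]]}}

```text
time: 21.75
ee_pos: [0.5687, 0.0709, -0.0013]
tcp_rot: [0.999, 0.041, -0.003, 0.001]
ft_force: [-4.2, -0.3, 0.2]
opening: -0.001
```

```bash
python3 - <<'E'
from m import *
st(); c=snap("wrist","w11"); ends(c,(65,50,30,0)); near(c,(-10,-45,-55,-65)); right(c)
# pad in w2 / side0 depth: top of pad points
k=np.load("pics/side0.npz"); z=k["range_z"]; v,u=np.mgrid[0:400,0:640]
X=np.stack([u,v,np.ones_like(u)],-1)@np.linalg.inv(k["K"]).T*z[...,None]; X=(X-k["t"])@k["R"]
P=np.array([W2T(x) for x in X[(z>0)&(v>180)&(v<196)&(u>282)&(u<300)]]); P=P[P[:,2]>60]; print(len(P),P.mean(0).round(1),P.min(0).round(1),P.max(0).round(1))
E
```

```text
t 21.75 trim [-26.9 -29.9  -1.3] yaw-T -0.0019 tilt [-5.4e-03  8.0e-04 -1.0e+00] F [-4.2 -0.3  0.2] op -0.0
left x 65 [(-5.5, 18), (-5.0, 51), (0.0, 18), (0.5, 33)]
left x 50 [(-6.5, 25), (-6.0, 32), (-5.5, 17), (-5.0, 42)]
left x 30 [(-8.5, 3), (-5.5, 11), (-5.0, 27), (-4.5, 18)]
left x 0 [(-5.5, 7), (-5.0, 29), (-4.5, 24), (-3.0, -3)]
near y -10 [(-17.0, -21), (-16.5, -16), (-17.5, -9)]
near y -45 [(-17.0, -19), (-16.5, -14), (-17.5, -9)]
near y -55 [(-17.0, -20), (-16.5, -13), (-17.5, -13)]
near y -65 [(-24.5, 23), (-17.0, -18), (-17.5, -18)]
right x 70 [(-134.5, -28), (-124.5, 27), (-135.0, -19)]
right x 65 [(-134.5, -29), (-135.0, -16), (-134.0, -9)]
right x 60 [(-134.5, -29), (-135.0, -16), (-134.0, -10)]
right x 50 [(-134.5, -34), (-135.0, -20), (-134.0, -11)]
right x 45 [(-134.5, -32), (-135.0, -17), (-134.0, -11)]
right x 30 [(-134.5, -35), (-134.0, -18), (-135.0, -16)]
108 [-76.3 -98.6  87.4] [ -98.4 -112.5   73.6] [-52.  -85.2  98.3]
```

Board is square and in place. Now up and over to the pad (trimmer about (-82,-99), 90 mm high).

Call:
{"name": "servo_tool", "arguments": {"commands": [[-1.2,0,0,0,0,0,0],[-1.5,0,-5,0,0,0,0],[-1.5,0,-10,0,0,0,0],[-1.5,0,-12,0,0,0,0],[-5.4,6.9,-12,0,0,0,0],[-5.4,6.9,-12,0,0,0,0],[-5.4,6.9,-12,0,0,0,0],[-5.4,6.9,-12,0,0,0,0]]}}

```text
time: 22.6
ee_pos: [0.5216, -0.0025, 0.1194]
tcp_rot: [0.999, 0.04, -0.002, 0.0]
ft_force: [0.4, 0.8, -0.6]
opening: 0.0
```

```bash
python3 - <<'E'
from m import *
st(); c=snap("wrist","w12")
for cam in ("wrist","side","scene"):
    k=c if cam=="wrist" else read_camera(cam)
    z=k["range_z"]; v,u=np.mgrid[0:400,0:640]
    X=np.stack([u,v,np.ones_like(u)],-1)@np.linalg.inv(k["K"]).T*z[...,None]; X=((X-k["t"])@k["R"]-O)
    cc,s=np.cos(YAW),np.sin(YAW); P=np.stack([cc*X[...,0]+s*X[...,1],-s*X[...,0]+cc*X[...,1],X[...,2]],-1)*1000
    m=(z>0)&(P[...,2]>70)&(P[...,2]<100)&(abs(P[...,0]+85)<30)&(abs(P[...,1]+100)<20)&(k["img"].sum(2)<180)
    Q=P[m]; print(cam,len(Q)); 
    if len(Q)>5: print(np.percentile(Q,[3,50,97],0).round(1))
E
```

```text
t 22.6 trim [-80.  -99.2 119.4] yaw-T -0.0033 tilt [-4.e-03  7.e-04 -1.e+00] F [ 0.4  0.8 -0.6] op 0.0
wrist 1792
[[ -95.7 -107.3   85.1]
 [ -80.5  -94.4   89.2]
 [ -67.7  -82.7   92.9]]
side 52
[[ -92.9 -108.2   83.1]
 [ -78.3  -95.5   88.3]
 [ -66.   -86.2   94.1]]
scene 1
```

Call:
{"name": "servo_tool", "arguments": {"commands": [[-0.1,-0.15,2.5,0,0,0,0],[-0.1,-0.15,4.0,0,0,0,0],[-0.1,-0.15,5.0,0,0,0,0],[-0.1,-0.15,5.0,0,0,0,0]]}}

```text
time: 23.15
ee_pos: [0.52, 0.0013, 0.0679]
tcp_rot: [0.999, 0.043, -0.003, -0.0]
ft_force: [-0.2, 0.1, -0.1]
opening: -0.001
```

Call:
{"name": "servo_tool", "arguments": {"commands": [[0,0,0.2,0,0,0,0],[0,0,0.4,0,0,0,0],[0,0,0.6,0,0,0,0],[-0.05,0,0.8,0,0,0,0],[-0.05,0,1.0,0,0,0,0],[-0.1,0,1.2,0,0,0,0],[-0.1,0,1.2,0,0,0,0]]}}

```text
time: 23.85
ee_pos: [0.5189, 0.0013, 0.0557]
tcp_rot: [0.999, 0.043, -0.003, -0.0]
ft_force: [-0.9, 1.3, 2.7]
opening: -0.001
```

```bash
python3 - <<'E'
from m import *
st()
E
```

```text
t 23.85 trim [-82.4 -95.1  55.7] yaw-T 0.0011 tilt [-6.7e-03 -5.0e-04 -1.0e+00] F [-0.9  1.3  2.7] op -0.0
```

Call:
{"name": "servo_tool", "arguments": {"commands": [[0,0.1,0.3,0,0,0,0],[-0.05,0.2,0.6,0,0,0,0],[-0.05,0.2,0.9,0,0,0,0],[-0.1,0.2,1.2,0,0,0,0],[-0.1,0.2,1.5,0,0,0,0],[-0.15,0.2,1.8,0,0,0,0],[-0.15,0.2,2.1,0,0,0,0],[-0.2,0.2,2.4,0,0,0,0],[-0.2,0.2,2.7,0,0,0,0],[-0.2,0.2,2.9,0,0,0,0],[-0.2,0.2,2.9,0,0,0,0]]}}

```text
time: 24.95
ee_pos: [0.5164, -0.001, 0.0264]
tcp_rot: [0.999, 0.042, -0.004, 0.0]
ft_force: [-4.2, -0.5, 4.9]
opening: -0.003
```

Call:
{"name": "servo_tool", "arguments": {"commands": [[0,0,0.15,0,0,0,0],[0,0,0.3,0,0,0,0],[0,0,0.3,0,0,0,0]]}}

```text
time: 25.25
ee_pos: [0.5163, -0.0011, 0.0233]
tcp_rot: [0.999, 0.042, -0.004, 0.0]
ft_force: [-3.7, 0.7, 5.3]
opening: 0.001
```

```bash
python3 - <<'E'
from m import *
st()
E
```

```text
t 25.25 trim [-85.1 -97.3  23.3] yaw-T 0.001 tilt [-7.8e-03 -2.0e-04 -1.0e+00] F [-3.7  0.7  5.3] op 0.0
```

Call:
{"name": "servo_tool", "arguments": {"commands": [[-0.05,0,0.1,0,0,0,0],[-0.05,0,0.1,0,0,0,0]]}}

```text
time: 25.45
ee_pos: [0.5163, -0.0011, 0.0225]
tcp_rot: [0.999, 0.043, -0.003, 0.0]
ft_force: [-2.4, -0.0, 6.0]
opening: -0.004
```

Call:
{"name": "servo_tool", "arguments": {"commands": [[0,0,0.1,0,0,0,0],[0,0,0.1,0,0,0,0]]}}

```text
time: 25.65
ee_pos: [0.5163, -0.0011, 0.0219]
tcp_rot: [0.999, 0.043, -0.003, 0.0]
ft_force: [-4.6, 0.1, 9.5]
opening: -0.001
```

Call:
{"name": "servo_tool", "arguments": {"commands": [[0,0,0.1,0,0,0,0],[0,0,0.1,0,0,0,0]]}}

```text
time: 25.85
ee_pos: [0.5163, -0.0011, 0.0218]
tcp_rot: [0.999, 0.042, -0.003, 0.0]
ft_force: [-6.4, 0.6, 17.1]
opening: 0.003
```

The rail has landed as predicted (pad at 48 mm, stiff stop), now with about 17 N. Last look.

```bash
python3 - <<'E'
from m import *
c=snap("wrist","w13"); st(); ends(c,(60,40,20,0)); near(c,(-10,-25,-45,-60)); right(c)
s=read_camera("side"); st()
a=cv2.resize(c["img"],None,fx=1,fy=1); b=cv2.resize(s["img"][140:240,270:430],(640,400)); 
cv2.imwrite("pics/fin.png",cv2.resize(np.vstack([a,b])[:,:,::-1],(480,600)))
E
```

```text
t 25.9 trim [-85.2 -97.4  21.8] yaw-T 0.001 tilt [-6.2e-03  3.0e-04 -1.0e+00] F [-6.5  0.5 17.1] op 0.0
left x 60 [(3.5, 0), (4.0, 0), (4.5, 0), (5.0, 0)]
left x 40 [(3.5, 0), (4.0, 0), (4.5, 0), (5.0, 0)]
left x 20 [(-5.5, 9), (-5.0, 32), (-4.5, 18), (4.5, 2)]
left x 0 [(-5.5, 6), (-5.0, 26), (-4.5, 24), (4.0, -3)]
near y -10 [(-17.0, -11), (-16.5, -11), (-20.5, 5)]
near y -25 [(-17.0, -25), (-17.5, -15), (-16.5, -11)]
near y -45 [(-17.0, -33), (-17.5, -24), (-16.5, -6)]
near y -60 [(-17.0, -35), (-17.5, -18), (-16.5, -9)]
right x 70 [(-124.0, 0), (-124.5, 0), (-125.0, 0)]
right x 65 [(-124.0, 0), (-124.5, 0), (-125.0, 0)]
right x 60 [(-124.0, 0), (-124.5, 0), (-125.0, 0)]
right x 50 [(-124.0, 0), (-124.5, 0), (-125.0, 0)]
right x 45 [(-124.0, 0), (-124.5, 0), (-125.0, 0)]
right x 30 [(-124.0, 0), (-124.5, 0), (-125.0, 0)]
t 25.95 trim [-85.1 -97.3  21.8] yaw-T 0.001 tilt [-6.2e-03  3.0e-04 -1.0e+00] F [-7.  -0.2 16.8] op -0.0
```

View pics/fin.png

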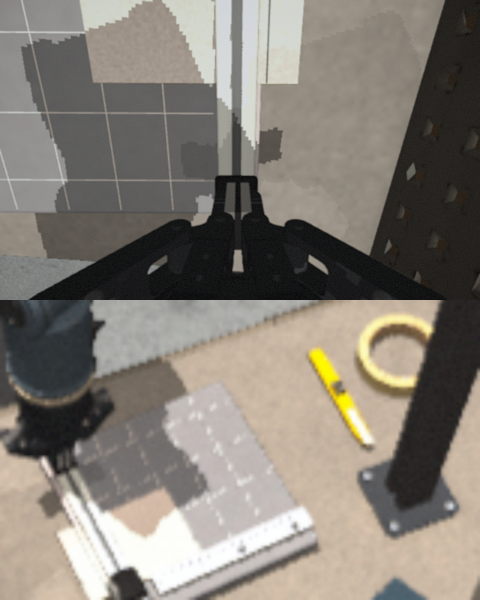

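```bash
python3 - <<'E'
from m import *
c=np.load("pics/w13.npz")
for x in (-12,-5,5):
    ys=np.arange(-105,-142,-.5); a,d=scan(c,[(x,y) for y in ys]); i=np.argsort(-abs(d))[:8]; print(x,sorted([(float(ys[k]),int(d[k])) for k in i]))
for x in (-30,-45,-60):
    ys=np.arange(-105,-125,-.5); a,d=scan(c,[(x,y) for y in ys],22); i=np.argsort(-abs(d))[:6]; print("edge",x,sorted([(float(ys[k]),int(d[k])) for k in i]))
E
```

```text
-12 [(-134.5, -24), (-134.0, -25), (-115.5, 19), (-115.0, 47), (-114.0, -40), (-113.5, -24), (-109.0, 13), (-108.0, -11)]
-5 [(-135.0, -13), (-134.5, -29), (-134.0, -19), (-115.5, 24), (-115.0, 40), (-114.0, -42), (-113.5, -18), (-108.0, -12)]
5 [(-134.5, -38), (-134.0, -26), (-115.5, 28), (-115.0, 39), (-114.5, -13), (-114.0, -43), (-113.5, -17), (-108.0, -11)]
edge -30 [(-112.0, -18), (-111.5, -26), (-111.0, -13), (-108.5, -6), (-108.0, -11), (-107.5, -5)]
edge -45 [(-112.0, -16), (-111.5, -27), (-111.0, -16), (-109.5, 8), (-108.5, -9), (-108.0, -9)]
edge -60 [(-111.5, -16), (-111.0, -19), (-109.0, -33), (-108.5, -35), (-106.0, 30), (-105.5, 21)]
```

Pencil line reads at y ≈ -114.5, board end at -134.6. A brightness step at -111.5 needs explaining, so I check the depth profile there.

```bash
python3 - <<'E'
from m import *
c=np.load("pics/w13.npz")
for x in (-30,-45):
    q=proj(c,T2W((x,-112,22))); v=int(round(q[1])); out=[]
    for u in range(int(q[0])-14,int(q[0])+16):
        w=W2T(pt(c,u,v)); out.append((u,float(w[1].round(1)),float(w[2].round(1)),int(c["img"][v,u].sum()//3)))
    print(x,v,out)
for f in("w9","w11"):
    c=np.load(f"pics/{f}.npz"); q=proj(c,T2W((-30,-115,22)));print(f,q)
w=np.load("pics/w7.npz")
E
```

```text
-30 137 [(334, -103.7, 42.4, 213), (335, -104.2, 42.7, 213), (336, -104.7, 40.8, 215), (337, -105.1, 42.6, 214), (338, -105.6, 41.5, 214), (339, -106.0, 41.9, 211), (340, -106.4, 41.9, 202), (341, -107.0, 40.6, 190), (342, -108.8, 22.7, 195), (343, -109.4, 21.4, 200), (344, -109.9, 21.1, 200), (345, -110.4, 21.7, 202), (346, -110.9, 22.2, 193), (347, -113.4, 0.2, 166), (348, -114.0, -0.2, 143), (349, -114.6, -1.1, 139), (350, -115.1, -0.0, 139), (351, -115.7, -0.5, 140), (352, -116.3, -0.4, 141), (353, -116.8, -0.2, 140), (354, -117.5, -0.8, 144), (355, -118.0, -0.2, 144), (356, -118.6, -0.5, 143), (357, -119.2, -0.4, 145), (358, -119.7, -0.3, 143), (359, -120.2, 0.0, 143), (360, -120.9, -0.6, 141), (361, -121.5, -1.0, 146), (362, -122.1, -1.2, 140), (363, -122.6, -0.2, 141)]
-45 166 [(333, -103.5, 41.8, 214), (334, -104.0, 41.4, 215), (335, -104.4, 42.6, 214), (336, -105.0, 41.2, 215), (337, -105.4, 41.7, 215), (338, -105.8, 41.8, 213), (339, -106.3, 41.6, 205), (340, -106.8, 40.9, 194), (341, -108.6, 23.0, 185), (342, -109.3, 21.5, 193), (343, -109.8, 21.7, 201), (344, -110.2, 22.9, 202), (345, -110.8, 21.2, 194), (346, -113.4, -0.8, 166), (347, -113.9, -0.0, 140), (348, -114.5, -0.3, 138), (349, -115.0, 0.1, 139), (350, -115.8, -1.1, 142), (351, -116.4, -1.6, 141), (352, -116.8, 0.4, 142), (353, -117.5, -0.9, 141), (354, -118.0, -0.2, 142), (355, -118.8, -1.5, 140), (356, -119.2, -0.4, 141), (357, -119.8, -0.7, 143), (358, -120.3, 0.6, 140), (359, -120.9, 0.3, 143), (360, -121.8, -2.0, 139), (361, -122.1, 0.0, 142), (362, -122.8, -1.0, 139)]
w9 [493.94621089 262.72207109]
w11 [492.2787475  262.09989469]
```

```bash
python3 - <<'E'
from m import *
def prof(c,x,y0,y1,z):
    ys=np.arange(y0,y1,-.4); out=[]
    for y in ys:
        u,v=proj(c,T2W((x,y,z))).round().astype(int)
        if 0<=u<640 and 0<=v<400 and c["range_z"][v,u]>0: out.append((u,*W2T(pt(c,u,v)).round(1)))
    return out
def steps(o,th=6):
    return [tuple(map(float,o[i][1:]))+tuple(map(float,o[i+1][1:])) for i in range(len(o)-1) if abs(o[i][3]-o[i+1][3])>th]
for f,x,y0,y1,z in [("w1",-60,125,105,22),("w1",-100,125,105,22),("w2",-40,125,105,22),("w3",-100,125,105,22),("w5",-60,125,105,22),("w6",85,125,105,34),("w6",60,125,105,22),("w6",30,125,105,22),("w7",85,125,105,34),("w7",60,125,105,22),
   ("w7",85,-60,-80,34),("w10",85,-60,-80,34),("w9",85,-60,-80,34),("w10",85,125,105,34),("w10",40,125,105,22),("w9",-60,-100,-130,22),("w12",-40,-100,-130,22),("w12",0,-100,-130,22),("w12",-111,-100,-130,22),("w13",-40,-100,-130,22)]:
    c=np.load(f"pics/{f}.npz"); print(f,x,z,"->",[s for s in steps(prof(c,x,y0,y1,z))][:3])
E
```

```text
w1 -60 22 -> [(-62.3, 125.2, -1.1, -60.1, 117.6, 20.5)]
w1 -100 22 -> [(-104.3, 125.2, -1.1, -99.9, 117.6, 20.4)]
w2 -40 22 -> [(-44.3, 132.6, -1.2, -40.3, 117.0, 20.6)]
w3 -100 22 -> [(-113.1, 134.8, -0.6, -99.9, 116.7, 21.8)]
w5 -60 22 -> [(-75.5, 136.9, -0.9, -59.7, 115.9, 22.0)]
w6 85 34 -> [(80.7, 123.5, -1.9, 84.9, 118.2, 32.1)]
w6 60 22 -> [(54.4, 121.2, 0.0, 59.0, 118.3, 17.8)]
w6 30 22 -> [(20.6, 121.2, -0.3, 28.7, 118.2, 18.4)]
w7 85 34 -> [(80.0, 139.2, -0.6, 85.1, 117.3, 33.7)]
w7 60 22 -> [(52.9, 129.8, -1.3, 59.5, 117.1, 20.3)]
w7 85 34 -> [(84.7, -66.5, 33.2, 82.9, -75.9, 21.4)]
w10 85 34 -> [(85.2, -65.9, 34.1, 83.0, -72.2, 22.7)]
w9 85 34 -> []
w10 85 34 -> [(78.4, 147.0, 0.0, 84.9, 117.7, 33.3)]
w10 40 22 -> [(29.3, 133.9, -0.4, 39.5, 117.0, 20.5)]
w9 -60 22 -> [(-59.9, -103.1, 22.4, -30.4, -83.1, 61.7)]
w12 -40 22 -> [(-33.3, -106.9, 71.6, -39.9, -109.7, 22.7), (-40.0, -110.5, 21.4, -42.9, -112.4, 0.1)]
w12 0 22 -> [(-0.4, -106.8, 64.7, 0.2, -109.1, 27.3)]
w12 -111 22 -> [(-84.9, -108.7, 87.9, -120.3, -114.3, -0.1)]
w13 -40 22 -> [(-36.9, -107.2, 40.3, -40.1, -109.1, 22.5), (-40.3, -110.7, 21.8, -44.4, -113.2, -0.5)]
```

The depth profile settles it. In my frame the bed's left edge is at +117.7, its right edge at -111.4 and the fence's right end at -66.3, so my trimmer estimate was about 3.3 mm off in y. The board now sticks out about 23 mm. I'll let the rail up and shift the board 3.1 mm back to the left, dragging it with a fingertip on its top.

Call:
{"name": "servo_tool", "arguments": {"commands": [[0,0,-0.8,0,0,0,0],[0.1,0,-1.6,0,0,0,0],[0.2,0,-2.4,0,0,0,0],[0.3,0,-3.2,0,0,0,0],[0.4,0,-4.2,0,0,0,0],[0.4,0,-7,0,0,0,0],[0.4,-3,-9,0,0,0,0],[2,-5.9,-9,0,0,0,0],[7,-5.9,-6,0,0,0,0],[11.5,-5.9,-4,0,0,0,0],[11.5,-5.9,-2,0,0,0,0],[11.5,-5.9,-2,0,0,0,0]]}}

```text
time: 27.15
ee_pos: [0.6246, 0.0671, 0.0378]
tcp_rot: [0.999, 0.042, -0.006, 0.001]
ft_force: [-0.9, -0.2, 0.2]
opening: -0.001
```

```bash
python3 - <<'E'
from m import *
st(); row(T2W((30,-38,6)),YAW); c=snap("wrist","w14"); ends(c,(65,50,0)); right(c,(65,60,50,45))
E
```

```text
t 27.15 trim [ 28.5 -38.4  37.8] yaw-T 0.0009 tilt [-1.200e-02  5.000e-04 -9.999e-01] F [-0.9 -0.2  0.2] op -0.0
[0.19, -0.042, 3.174, 0.001, 0.012, 0.001]
left x 65 [(-5.5, 12), (-5.0, 32), (-4.5, 13), (0.5, -3)]
left x 50 [(-5.5, 13), (-5.0, 18), (-4.5, 12), (-1.0, -6)]
left x 0 [(-5.5, 10), (-5.0, 19), (-4.5, 22), (-4.0, 9)]
right x 65 [(-126.5, 71), (-127.0, 64), (-134.5, -22)]
right x 60 [(-124.5, 31), (-125.0, 28), (-135.0, -26)]
right x 50 [(-134.5, -27), (-135.0, -25), (-134.0, -11)]
right x 45 [(-134.5, -23), (-135.0, -20), (-134.0, -12)]
```

Call:
{"name": "servo_tool", "arguments": {"commands": [[0.2,0,1.5,0,0.012,0,0],[0.2,0,2.7,0,0.012,0,0],[0.2,0,3.2,0,0.012,0,0],[0.2,0,3.3,0,0.012,0,0],[0.2,0,3.3,0,0.012,0,0]]}}

```text
time: 27.7
ee_pos: [0.6261, 0.0673, 0.0071]
tcp_rot: [0.999, 0.042, 0.001, 0.0]
ft_force: [0.3, -0.6, 0.1]
opening: -0.003
```

Call:
{"name": "servo_tool", "arguments": {"commands": [[0,0,0.1,0,0,0,0],[0,0,0.2,0,0,0,0],[0,0,0.2,0,0,0,0]]}}

```text
time: 28.0
ee_pos: [0.6262, 0.0673, 0.0053]
tcp_rot: [0.999, 0.042, 0.001, 0.0]
ft_force: [-0.1, 0.1, -0.9]
opening: 0.0
```

Call:
{"name": "servo_tool", "arguments": {"commands": [[0,0,0.1,0,0,0,0],[0,0,0.1,0,0,0,0]]}}

```text
time: 28.2
ee_pos: [0.6262, 0.0673, 0.0042]
tcp_rot: [0.999, 0.043, 0.001, 0.0]
ft_force: [0.4, -1.0, -0.5]
opening: 0.0
```

Call:
{"name": "servo_tool", "arguments": {"commands": [[0,0,0.1,0,0,0,0],[0,0,0.1,0,0,0,0]]}}

```text
time: 28.4
ee_pos: [0.626, 0.0673, 0.0031]
tcp_rot: [0.999, 0.043, 0.001, 0.0]
ft_force: [0.0, 0.3, -0.1]
opening: 0.001
```

Call:
{"name": "servo_tool", "arguments": {"commands": [[0,0,0.1,0,0,0,0],[0,0,0.1,0,0,0,0]]}}

```text
time: 28.6
ee_pos: [0.626, 0.0672, 0.002]
tcp_rot: [0.999, 0.042, 0.001, 0.0]
ft_force: [-0.1, -0.3, 0.2]
opening: 0.001
```

Call:
{"name": "servo_tool", "arguments": {"commands": [[0,0,0.07,0,0,0,0],[0,0,0.07,0,0,0,0]]}}

```text
time: 28.8
ee_pos: [0.6261, 0.0673, 0.002]
tcp_rot: [0.999, 0.042, 0.001, 0.0]
ft_force: [-1.9, -0.4, 7.2]
opening: -0.0
```

Call:
{"name": "servo_tool", "arguments": {"commands": [[0,0,0.05,0,0,0,0],[0,0,0.05,0,0,0,0]]}}

```text
time: 29.0
ee_pos: [0.6261, 0.0673, 0.002]
tcp_rot: [0.999, 0.042, 0.001, 0.0]
ft_force: [-1.7, -0.9, 7.0]
opening: -0.002
```

Call:
{"name": "servo_tool", "arguments": {"commands": [[0.02,-0.1,0.06,0,0,0,0],[0.02,-0.2,0.06,0,0,0,0],[0.02,-0.3,0.06,0,0,0,0],[0.02,-0.34,0.06,0,0,0,0],[0.02,-0.34,0.06,0,0,0,0]]}}

```text
time: 29.5
ee_pos: [0.6264, 0.0689, 0.002]
tcp_rot: [0.999, 0.042, 0.001, 0.001]
ft_force: [-0.4, -4.7, 6.7]
opening: 0.0
```

```bash
python3 - <<'E'
from m import *
st(); c=snap("wrist","w15"); ends(c,(68,60,50,0,-10)); right(c,(65,60,50,45)); near(c)
E
```

```text
t 29.5 trim [ 30.4 -36.8   2. ] yaw-T -0.0003 tilt [ 0.0025  0.0029 -1.    ] F [-0.4 -4.7  6.7] op 0.0
left x 68 [(-5.5, 14), (-5.0, 32), (-4.5, 12), (-2.0, 3)]
left x 60 [(-5.5, 12), (-5.0, 30), (-4.5, 15), (2.5, 2)]
left x 50 [(-12.0, 6), (-5.5, 13), (-5.0, 22), (-4.5, 14)]
left x 0 [(-13.0, 5), (-11.0, 5), (-3.0, -5), (3.0, 5)]
left x -10 [(-8.5, 5), (-8.0, -5), (2.5, 8), (3.0, -4)]
right x 65 [(-133.0, 34), (-132.5, 17), (-138.5, 12)]
right x 60 [(-133.0, 83), (-133.5, 60), (-134.5, -30)]
right x 50 [(-134.5, -30), (-135.0, -22), (-134.0, -11)]
right x 45 [(-134.5, -28), (-135.0, -24), (-134.0, -12)]
near y -10 [(-19.5, 10), (-15.5, -7), (-12.5, -6)]
near y -20 [(-17.5, -8), (-15.0, -6), (-20.0, 6)]
near y -45 [(-16.5, -6), (-12.5, 5), (-21.5, 5)]
near y -55 [(-10.0, 8), (-11.0, -7), (-14.0, -7)]
near y -65 [(-16.5, -9), (-19.5, -7), (-8.5, -5)]
near y -75 [(-9.0, 6), (-17.0, 6), (-14.0, 5)]
```

Call:
{"name": "servo_tool", "arguments": {"commands": [[0,-0.25,0.06,0,0,0,0],[0,-0.35,0.06,0,0,0,0],[0,-0.45,0.06,0,0,0,0],[0,-0.45,0.06,0,0,0,0]]}}

```text
time: 29.95
ee_pos: [0.6266, 0.0719, 0.002]
tcp_rot: [0.999, 0.041, 0.002, 0.002]
ft_force: [-0.3, -3.7, 6.5]
opening: -0.001
```

```bash
python3 - <<'E'
from m import *
st(); c=snap("wrist","w16"); ends(c,(68,60,50)); right(c,(50,45))
E
```

```text
t 29.95 trim [ 30.9 -33.8   2. ] yaw-T -0.0014 tilt [ 0.0036  0.0045 -1.    ] F [-0.3 -3.7  6.5] op -0.0
left x 68 [(-5.5, 16), (-5.0, 40), (-4.5, 4), (-4.0, -4)]
left x 60 [(-5.5, 14), (-5.0, 35), (-4.5, 9), (4.5, -2)]
left x 50 [(-11.0, 4), (-5.5, 14), (-5.0, 33), (-4.5, 8)]
right x 50 [(-134.5, -31), (-135.0, -22), (-134.0, -9)]
right x 45 [(-134.5, -30), (-135.0, -24), (-134.0, -9)]
```

The fingertip slips on the board, which has not moved. So I'll push it from its overhanging right end instead; first I check the clearances there.

```bash
python3 - <<'E'
from m import *
def cloud(k):
    z=k["range_z"]; v,u=np.mgrid[0:400,0:640]
    X=np.stack([u,v,np.ones_like(u)],-1)@np.linalg.inv(k["K"]).T*z[...,None]; X=((X-k["t"])@k["R"]-O)
    cc,s=np.cos(YAW),np.sin(YAW); P=np.stack([cc*X[...,0]+s*X[...,1],-s*X[...,0]+cc*X[...,1],X[...,2]],-1)*1000
    return P[z>0]
for f in("side0","w10","w9","w16"):
    P=cloud(np.load(f"pics/{f}.npz"))
    for x in range(-30,131,20):
        m=(abs(P[:,0]-x)<10)&(P[:,1]>-118)&(P[:,1]<-70)&(P[:,2]<110); 
        if m.sum()>3: print(f,x,"ztop",np.percentile(P[m][:,2],[50,97]).round(1),end="; ")
    print()
for f in("scene0","w1","side0","w12"):
    P=cloud(np.load(f"pics/{f}.npz"))
    for x in (-60,-20,20,60,100):
        m=(abs(P[:,0]-x)<12)&(P[:,2]>60)&(P[:,2]<230)&(P[:,1]<-160)&(P[:,1]>-330)
        if m.sum()>3: print(f,x,"bin ymax",np.percentile(P[m][:,1],97).round(1),end="; ")
    print()
row(T2W((36,-152,60)),YAW)
E
```

```text
side0 -30 ztop [65.5 77.6]; side0 -10 ztop [61.5 74.1]; side0 10 ztop [30.8 69. ]; side0 30 ztop [52.1 64. ]; side0 50 ztop [50.4 58.7]; side0 70 ztop [50.3 69.7]; side0 90 ztop [59.7 67.7]; side0 110 ztop [21.8 61.6]; side0 130 ztop [-0.3  5.6]; 
w10 -10 ztop [28.  65.2]; w10 10 ztop [59.9 64.8]; w10 30 ztop [56.4 60.7]; w10 50 ztop [52.  56.3]; w10 70 ztop [51.3 65.4]; w10 90 ztop [58.1 63.3]; w10 110 ztop [31.7 58.2]; w10 130 ztop [-0.7  0.6]; 
w9 -30 ztop [69.6 73.8]; w9 -10 ztop [ 67.7 108.9]; w9 10 ztop [61.2 65.3]; w9 30 ztop [56.7 60.8]; w9 50 ztop [52.3 56.4]; w9 70 ztop [51.2 65.5]; w9 90 ztop [21.8 23. ]; 
w16 -30 ztop [21.9 22.9]; w16 -10 ztop [55.7 57.6]; w16 10 ztop [28.4 62.5]; w16 30 ztop [ 57.6 107.8]; w16 50 ztop [ 54.6 109.1]; w16 70 ztop [56.7 65.5]; w16 90 ztop [60.  64.7]; w16 110 ztop [27.9 58.4]; w16 130 ztop [-0.7  0.6]; 
scene0 -60 bin ymax -226.1; scene0 -20 bin ymax -229.6; scene0 20 bin ymax -232.6; scene0 60 bin ymax -236.0; 
w1 -60 bin ymax -226.1; w1 -20 bin ymax -229.4; w1 20 bin ymax -232.8; w1 60 bin ymax -236.1; 
side0 -60 bin ymax -232.4; side0 -20 bin ymax -236.7; side0 20 bin ymax -238.9; side0 60 bin ymax -241.7; 
w12 -60 bin ymax -226.2; w12 -20 bin ymax -229.6; w12 20 bin ymax -232.9; w12 60 bin ymax -236.1; 
[0.548, 11.843, -5.746, 0.004, -0.003, -0.001]
```

Clearances hold: rail and carriage at most 67 mm high, against about 72 mm for the body's bottom. The bin is at y ≈ -233.

Call:
{"name": "servo_tool", "arguments": {"commands": [[0,0,-4,0,0,0,0],[0.5,0,-8,0,0,0,0],[0.5,5,-8,0,0,0,0],[0.5,10,-8,0,0,0,0],[0.5,11.9,-8,0,0,0,0],[0.5,11.9,-8,0,0,0,0],[0.5,11.9,-8,0,0,0,0],[0.5,11.9,-5,0,0,0,0],[0.5,11.9,-2.5,0,0,0,0],[0.5,11.9,-2.5,0,0,0,0]]}}

```text
time: 31.0
ee_pos: [0.6389, -0.0438, 0.0244]
tcp_rot: [0.999, 0.043, -0.001, 0.001]
ft_force: [-1.2, -0.2, 0.2]
opening: -0.004
```

```bash
python3 - <<'E'
from m import *
st(); row(T2W((36,-152,-0.5)),YAW); c=snap("wrist","w17"); right(c,(60,50,45,10,0)); print(get_obs()["qpos"].round(2))
E
```

```text
t 31.0 trim [  33.4 -150.1   24.4] yaw-T 0.0015 tilt [-0.0021  0.0027 -1.    ] F [-1.2 -0.2  0.2] op -0.0
[0.265, 0.184, 2.494, 0.003, 0.002, 0.002]
right x 60 [(-134.5, -35), (-135.0, -34), (-134.0, -12)]
right x 50 [(-134.5, -29), (-135.0, -25), (-134.0, -11)]
right x 45 [(-134.5, -37), (-135.0, -24), (-134.0, -9)]
right x 10 [(-130.5, -81), (-130.0, -68), (-131.0, -36)]
right x 0 [(-126.0, -78), (-125.5, -77), (-126.5, -35)]
[ 0.16  0.72 -0.28  1.71  0.27  0.75 -1.74]
```

Call:
{"name": "servo_tool", "arguments": {"commands": [[0.25,0.1,1.2,0,0,0,0],[0.25,0.1,2.2,0,0,0,0],[0.25,0.1,2.5,0,0,0,0],[0.25,0.1,2.5,0,0,0,0],[0.25,-0.3,2.5,0,0,0,0],[0.25,-0.7,2.5,0,0,0,0],[0.25,-1.0,2.5,0,0,0,0],[0.25,-1.15,2.5,0,0,0,0],[0.25,-1.15,2.5,0,0,0,0]]}}

```text
time: 31.95
ee_pos: [0.6418, -0.0321, 0.0015]
tcp_rot: [0.999, 0.043, 0.0, 0.002]
ft_force: [-0.1, -0.2, 0.1]
opening: -0.0
```

```bash
cat >> m.py <<'E'
def rel(c):
    # pencil, right end (z=28), board; bed edge by depth
    for x in (68,62,56,20,10,0,-8):
        ys=np.arange(-125,-140,-.25); a,d=scan(c,[(x,y) for y in ys]); k=np.argmin(d); print("R",x,float(ys[k]),int(d[k]),end="; ")
    print()
E
python3 - <<'E'
from m import *
st(); c=snap("wrist","w18"); rel(c); ends(c,(60,40,20)); row(T2W((36,-137.6,-0.5)),YAW)
E
```

```text
t 31.95 trim [  37.3 -138.7    1.5] yaw-T 0.0016 tilt [ 7.0e-04  3.1e-03 -1.0e+00] F [-0.1 -0.2  0.1] op -0.0
R 68 -130.5 -20; R 62 -130.5 -19; R 56 -130.5 -22; R 20 -135.5 -14; R 10 -139.5 -7; R 0 -129.25 -5; R -8 -139.5 -15; 
left x 60 [(-10.0, -27), (-9.5, -23), (-1.5, 21), (-1.0, 27)]
left x 40 [(-13.5, -19), (-1.5, 20), (-1.0, 24), (-0.5, 9)]
left x 20 [(-13.5, -5), (-1.5, 18), (-1.0, 28), (-0.5, 8)]
[-0.117, -0.124, 0.193, 0.003, -0.0, 0.002]
```

Now the right end is at -130.5 and the left end at -1.25, so it went about 0.6 mm too far. I'll correct that from the left end and then square the board.

Call:
{"name": "servo_tool", "arguments": {"commands": [[0,0.8,0,0,0,0,0],[0,1,-4,0,0,0,0],[0,1,-8,0,0,0,0],[0,-4,-8,0,0,0,0],[0,-9,-8,0,0,0,0],[0,-14,-8,0,0,0,0],[0,-15.7,-8,0,0,0,0],[0,-15.7,-6,0,0,0,0],[0,-15.7,-2,0,0,0,0],[0,-15.7,0,0,0,0,0],[0,-15.7,0.3,0,0,0,0],[0,-15.7,0.3,0,0,0,0]]}}

```text
time: 33.2
ee_pos: [0.628, 0.1232, -0.0028]
tcp_rot: [0.999, 0.042, -0.0, 0.002]
ft_force: [0.1, 0.2, -0.0]
opening: -0.001
```

```bash
python3 - <<'E'
from m import *
st(); c=snap("wrist","w19"); ends(c,(60,40,20)); right(c,(60,50,45)); row(T2W((36,4.3,-1.7)),YAW)
E
```

```text
t 33.2 trim [36.6 17.1 -2.8] yaw-T 0.0009 tilt [-0.001   0.0037 -1.    ] F [ 0.1  0.2 -0. ] op -0.0
left x 60 [(-11.5, -25), (-1.5, 22), (-1.0, 70), (-0.5, 54)]
left x 40 [(-1.5, 18), (-1.0, 36), (-0.5, 13), (4.5, 20)]
left x 20 [(-13.5, -56), (-13.0, -48), (-2.0, 79), (-1.5, 49)]
right x 60 [(-126.0, -18), (-126.5, -13), (-124.5, 7)]
right x 50 [(-129.0, -154), (-129.5, -51), (-124.5, 24)]
right x 45 [(-130.5, -167), (-125.0, 55), (-131.0, -38)]
[-0.103, 1.298, -0.046, 0.004, -0.0, 0.001]
```

Call:
{"name": "servo_tool", "arguments": {"commands": [[-0.2,0.6,-0.1,0,0,0,0],[-0.3,1.0,-0.1,0,0,0,0],[-0.3,1.2,-0.1,0,0,0,0],[-0.3,1.3,-0.1,0,0,0,0],[-0.3,1.3,-0.1,0,0,0,0]]}}

```text
time: 33.75
ee_pos: [0.6267, 0.11, -0.001]
tcp_rot: [0.999, 0.042, 0.0, 0.002]
ft_force: [0.8, 0.2, 0.7]
opening: -0.001
```

Call:
{"name": "servo_tool", "arguments": {"commands": [[0,-1,0,0,0,0,0],[0,-1.2,-3.2,0,0,0,0],[-4,1,-3.2,0,0,0,0],[-7.6,3.3,-3.2,0,0,0,0],[-7.6,3.3,-3.2,0,0,0,0],[-7.6,3.3,-1.5,0,0,0,0],[-7.6,3.3,0,0,0,0,0],[-7.6,3.3,0,0,0,0,0],[-7.0,3.3,0,0,0,0,0],[-6.5,3.3,0,0,0,0,0],[-6.2,3.3,0,0,0,0,0],[-6.2,3.3,0,0,0,0,0]]}}

```text
time: 34.95
ee_pos: [0.5687, 0.0721, -0.0004]
tcp_rot: [0.999, 0.042, 0.001, 0.002]
ft_force: [0.3, 0.5, -0.1]
opening: 0.001
```

```bash
python3 - <<'E'
from m import *
st(); c=snap("wrist","w20"); ends(c,(60,40,20)); right(c,(65,60,50,45)); near(c)
E
```

```text
t 34.95 trim [-26.8 -28.8  -0.4] yaw-T 0.0004 tilt [ 0.0016  0.0032 -1.    ] F [ 0.3  0.5 -0.1] op 0.0
left x 60 [(-2.5, 33), (-2.0, 26), (2.5, 18), (3.0, 17)]
left x 40 [(-7.5, 37), (-7.0, 20), (-2.5, 15), (-2.0, 35)]
left x 20 [(-3.0, 4), (-2.5, 16), (-2.0, 26), (-1.5, 10)]
right x 65 [(-132.0, -26), (-131.5, -23), (-132.5, -4)]
right x 60 [(-131.5, -26), (-132.0, -21), (-131.0, -6)]
right x 50 [(-131.5, -31), (-132.0, -27), (-133.0, 6)]
right x 45 [(-131.5, -30), (-132.0, -26), (-126.5, 5)]
near y -10 [(-17.0, -21), (-16.5, -19), (-17.5, -8)]
near y -20 [(-23.0, -20), (-17.0, -19), (-16.5, -13)]
near y -45 [(-17.0, -14), (-17.5, -11), (-16.5, -10)]
near y -55 [(-17.0, -23), (-17.5, -18), (-16.5, -10)]
near y -65 [(-17.0, -21), (-17.5, -17), (-16.5, -10)]
near y -75 [(-17.0, -38), (-17.5, -28), (-16.5, -16)]
```

Right end -131.7, edge -111.4: an overhang of 20.3 mm, and square. A firm press, then back to the pad.

Call:
{"name": "servo_tool", "arguments": {"commands": [[0.1,0,0,0,0,0,0],[0.15,0,0,0,0,0,0],[0.15,0,0,0,0,0,0]]}}

```text
time: 35.3
ee_pos: [0.5693, 0.0719, -0.0005]
tcp_rot: [0.999, 0.042, 0.0, 0.002]
ft_force: [-1.8, -0.4, 2.3]
opening: -0.001
```

Call:
{"name": "servo_tool", "arguments": {"commands": [[-1.2,0,0,0,0,0,0],[-1.5,0,-5,0,0,0,0],[-1.5,0,-10,0,0,0,0],[-1.5,0,-12,0,0,0,0],[-5.5,6.7,-12,0,0,0,0],[-5.5,6.7,-12,0,0,0,0],[-5.5,6.7,-12,0,0,0,0],[-5.5,6.7,-10,0,0,0,0],[-5.5,6.7,-8,0,0,0,0],[-5.5,6.7,-7,0,0,0,0],[-5.5,6.7,-7,0,0,0,0]]}}

```text
time: 36.4
ee_pos: [0.5195, 0.0012, 0.0686]
tcp_rot: [0.999, 0.043, -0.001, 0.002]
ft_force: [-0.2, 0.1, 0.1]
opening: -0.001
```

```bash
python3 - <<'E'
from m import *
st(); row(T2W((-81.5,-96,62)),YAW); row(T2W((-85.5,-96,22.5)),YAW)
E
```

```text
t 36.4 trim [-81.8 -95.2  68.6] yaw-T 0.001 tilt [-0.0017  0.0031 -1.    ] F [-0.2  0.1  0.1] op -0.0
[0.032, 0.074, 0.659, 0.003, 0.002, 0.001]
[-0.361, 0.061, 4.609, 0.003, 0.002, 0.001]
```

Call:
{"name": "servo_tool", "arguments": {"commands": [[0,0.1,0.5,0,0,0,0],[-0.05,0.1,0.9,0,0,0,0],[-0.1,0.1,1.3,0,0,0,0],[-0.15,0.1,1.7,0,0,0,0],[-0.2,0.1,2.1,0,0,0,0],[-0.25,0.1,2.5,0,0,0,0],[-0.3,0.1,2.9,0,0,0,0],[-0.35,0.1,3.3,0,0,0,0],[-0.4,0.1,3.7,0,0,0,0],[-0.4,0.1,4.1,0,0,0,0],[-0.4,0.1,4.4,0,0,0,0],[-0.4,0.1,4.4,0,0,0,0]]}}

```text
time: 37.6
ee_pos: [0.5151, -0.0004, 0.0241]
tcp_rot: [0.999, 0.043, -0.001, 0.002]
ft_force: [-4.5, 0.3, 5.6]
opening: -0.001
```

Call:
{"name": "servo_tool", "arguments": {"commands": [[0,0,0.15,0,0,0,0],[0,0,0.2,0,0,0,0],[0,0,0.2,0,0,0,0]]}}

```text
time: 37.9
ee_pos: [0.5151, -0.0004, 0.0222]
tcp_rot: [0.999, 0.043, -0.001, 0.002]
ft_force: [-3.1, 0.0, 5.2]
opening: -0.004
```

Call:
{"name": "servo_tool", "arguments": {"commands": [[0,0,0.1,0,0,0,0],[0,0,0.1,0,0,0,0]]}}

```text
time: 38.1
ee_pos: [0.5151, -0.0004, 0.0219]
tcp_rot: [0.999, 0.043, -0.001, 0.002]
ft_force: [-5.2, 0.1, 12.6]
opening: 0.001
```

Call:
{"name": "servo_tool", "arguments": {"commands": [[-0.03,0,0.12,0,0,0,0],[-0.03,0,0.12,0,0,0,0]]}}

```text
time: 38.3
ee_pos: [0.5151, -0.0004, 0.0218]
tcp_rot: [0.999, 0.043, -0.0, 0.002]
ft_force: [-6.8, 0.5, 18.7]
opening: 0.001
```

```bash
python3 - <<'E'
from m import *
c=snap("wrist","w21"); st(); ends(c,(20,0)); near(c,(-10,-45,-60))
for x in (-12,-5,5):
    ys=np.arange(-105,-142,-.5); a,d=scan(c,[(x,y) for y in ys]); i=np.argsort(-abs(d))[:7]; print(x,sorted([(float(ys[k]),int(d[k])) for k in i]))
for x in(-30,-45):
    q=proj(c,T2W((x,-111,22))); v=int(round(q[1])); L=[(u,*W2T(pt(c,u,v)).round(1)[1:]) for u in range(int(q[0])-8,int(q[0])+6)]; print([tuple(map(float,l)) for l in L])
# objects to be left alone: compare side picture before/now
s=read_camera("side"); a=np.load("pics/side0.npz")["img"].astype(int); d=abs(s["img"].astype(int)-a).sum(2)
for n,(x0,y0,x1,y1) in dict(stapler=(262,255,295,280),tape=(385,140,418,172),cutter=(370,152,397,190)).items(): print(n,d[y0:y1,x0:x1].mean().round(1),d[y0:y1,x0:x1].max())
st()
E
```

```text
t 38.35 trim [-86.2 -96.5  21.8] yaw-T 0.0011 tilt [-0.0011  0.0039 -1.    ] F [-6.7  1.2 19. ] op 0.0
left x 20 [(-2.5, 17), (-2.0, 29), (-1.5, 12), (2.0, 3)]
left x 0 [(-11.0, 4), (-2.5, 15), (-2.0, 27), (-1.5, 14)]
near y -10 [(-17.0, -22), (-16.5, -13), (-17.5, 9)]
near y -45 [(-17.0, -25), (-17.5, -18), (-16.5, -12)]
near y -60 [(-17.0, -26), (-17.5, -26), (-16.5, -5)]
-12 [(-132.0, -13), (-131.5, -30), (-131.0, -20), (-112.5, 34), (-112.0, 36), (-111.5, -22), (-111.0, -42)]
-5 [(-131.5, -31), (-131.0, -20), (-112.5, 33), (-112.0, 39), (-111.5, -22), (-111.0, -38), (-108.0, -15)]
5 [(-132.0, -20), (-131.5, -36), (-131.0, -14), (-112.5, 33), (-112.0, 36), (-111.5, -23), (-111.0, -39)]
[(339.0, -105.0, 42.6), (340.0, -105.6, 41.2), (341.0, -106.0, 41.2), (342.0, -106.5, 40.9), (343.0, -106.9, 42.2), (344.0, -109.1, 21.0), (345.0, -109.5, 22.8), (346.0, -110.1, 21.7), (347.0, -110.6, 21.6), (348.0, -111.1, 21.2), (349.0, -113.8, -0.5), (350.0, -114.5, -1.1), (351.0, -115.1, -1.6), (352.0, -115.5, -0.4)]
[(339.0, -105.4, 41.2), (340.0, -105.9, 41.0), (341.0, -106.3, 41.9), (342.0, -106.8, 41.0), (343.0, -108.8, 23.0), (344.0, -109.5, 21.6), (345.0, -109.9, 22.2), (346.0, -110.4, 22.3), (347.0, -111.0, 21.5), (348.0, -113.7, 0.2), (349.0, -114.3, -0.1), (350.0, -114.9, -0.4), (351.0, -115.6, -1.1), (352.0, -116.3, -1.7)]
stapler 13.6 51
tape 14.1 41
cutter 14.7 38
t 38.4 trim [-86.3 -96.5  21.8] yaw-T 0.001 tilt [-0.0011  0.004  -1.    ] F [-7.1 -0.4 19.6] op 0.0
```

Pencil line at -111.7 against the edge at -111.3, board square and flush, rail held down with 19 N, the other objects unmoved. Handing in.

```bash
python3 -c "
from station import *
print(finish_job())"
```

```text
the job is handed in; nothing more can be done
None
```

The board is in place for its cut and pinned. I handed the job in at about 38.4 s, with the shut fingertips still pressing the rail's pad down at about 19 N.

- **Squareness:** the board was pushed flat against the fence. Its near side is at constant depth and its ends read square in the last picture.
- **Trim line:** the pencil line reads within about 0.5 mm of the steel edge (-111.7 mm against -111.3 mm), so the board sticks out about 20.3 mm.
- **Rail:** the pad landed at the expected 48 mm and met a stiff stop. The last force reading was steady.
- **Other objects:** a before-and-after comparison of the side picture showed no change at the stapler, tape roll or box cutter.

Some things disagreed or failed on the way:

- **Tool length:** the fingertips ended about 26 to 31 mm short of the reported tool point, so I found the working height by gentle contact.
- **First alignment:** my first estimate of the trimmer was about 3.3 mm off sideways. I had already pressed the rail down when the depth check showed about 23 mm of overhang. I let the rail back up, moved the board back, squared it and pressed again.
- **Failed drag:** before that correction I tried to drag the board with a fingertip on its top. The finger slipped and the board did not move, so I pushed it from its ends instead.

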